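Scoop walnuts into the spice drawer

TASK

First pull the top drawer of the spice chest well open, at least two thirds of its way, then pick up the copper scoop, scoop walnuts out of the wooden tray with it and tip at least three of them into that drawer. Do not touch the walnuts with the gripper, press the scoop hard on the tray or knock the other things about, and spill none: every walnut must end in the drawer or in the tray. Finish by setting the empty scoop down upright on its flat bottom on the table.

Things in the scene. Friction and masses are not known exactly. Their poses are not given: they have to be found in the camera images.
- chest_drawer0 (a joint): top drawer of a dark wooden spice chest (220 deep, 200 wide, 150 high, standing on the table): metres it is pulled out, 0 shut, at most 0.149; it slides along -x of the chest
- chest: the spice chest itself, fixed; origin at the centre of its underside, its front face 110 from the origin towards -x (the robot), z up
- chest_drawer0_handle (a point): middle of the top drawer's brass bar handle: round bar 11 thick, 100 long along the chest's y, 35 in front of the drawer's front panel (29 free behind it), 38 below the chest's top; moves with the drawer
- drawer_floor (a point): centre of the top drawer's inner floor, axes as the chest's; inside 175 along x, 158 along y, side walls 43 high above this floor, the front panel 55; only what is pulled out in front of the chest is open from above; moves with the drawer
- tray: carved pale wooden tray, fixed on the table, origin at the centre of its underside, x along its length, which points roughly to the robot's left; floor 260 by 90, 10 thick; the ends flare outward at 55 degrees from level up to 66 high, the long sides stand steep for 24 above the floor (90 apart there), then flare at 55 degrees up to 63 high, where they are 136 apart; over all 355 by 150
- tray_floor (a point): centre of the tray's inner floor, axes as the tray's
- scoop: copper scoop with a wooden handle, 0.16 kg: flat-bottomed pan 84 long (x, open lip at +x 42) by 78 wide (y), sheet 2 thick, sides (ending 14 short of the lip) and back 30 high, origin at the centre of the pan's underside. The handle is a bar 16 wide (y) by 18, rising 100 from the pan's back and sloping 25 degrees backward (-x) from vertical
- scoop_grip (a point): a good place to grip the scoop's handle, from its two sides (along the scoop's y): at x -74, y 0, z 78 in the scoop's frame; the handle goes on 32 above it
- scoop_lip (a point): middle of the scoop's front lip, underside, at x 42, z 0 in the scoop's frame
- nut0: walnut, 30 by 26 by 24, 14 g, origin at its centre, lying in the half of the tray towards the tray's +x end
- nut1: walnut, 30 by 26 by 24, 14 g, origin at its centre, lying in the half of the tray towards the tray's +x end
- nut2: walnut, 30 by 26 by 24, 14 g, origin at its centre, lying in the half of the tray towards the tray's +x end
- nut3: walnut, 30 by 26 by 24, 14 g, origin at its centre, lying in the half of the tray towards the tray's +x end
- nut4: walnut, 30 by 26 by 24, 14 g, origin at its centre, lying in the half of the tray towards the tray's +x end
- mug: terracotta mug, 76 across, 85 high, handle at its +y, not part of the job; origin at its underside
- jar: closed amber glass jar, 64 across, 100 high, not part of the job; origin at its underside
- mill: turned wooden pepper mill, 50 across, 112 high, not part of the job; origin at its underside
- saltbowl: small blue bowl, 84 across, 40 high, not part of the job; origin at its underside
- pestle: dark stone pestle standing on its wide end, 56 across, 90 high, not part of the job; origin at its underside
- dish: small terracotta plate, 100 across, 22 high, not part of the job; origin at its underside

How it is judged (in metres and radians):
On the way, in this order (a step that is already met when the one before it is completed fails the run):
1. the top drawer is pulled out at least 95 mm (value of joint chest_drawer0 above 0.095 m), for 0.2 s.
2. at least one walnut is carried in the scoop's pan, more than 100 mm above the table (((x of nut0 in the frame of scoop between -0.045 and 0.045 m and y of nut0 in the frame of scoop between -0.04 and 0.04 m and z of nut0 in the frame of scoop between 0 and 0.05 m and height (world z) of nut0 above 0.1 m) or (x of nut1 in the frame of scoop between -0.045 and 0.045 m and y of nut1 in the frame of scoop between -0.04 and 0.04 m and z of nut1 in the frame of scoop between 0 and 0.05 m and height (world z) of nut1 above 0.1 m) or (x of nut2 in the frame of scoop between -0.045 and 0.045 m and y of nut2 in the frame of scoop between -0.04 and 0.04 m and z of nut2 in the frame of scoop between 0 and 0.05 m and height (world z) of nut2 above 0.1 m) or (x of nut3 in the frame of scoop between -0.045 and 0.045 m and y of nut3 in the frame of scoop between -0.04 and 0.04 m and z of nut3 in the frame of scoop between 0 and 0.05 m and height (world z) of nut3 above 0.1 m) or (x of nut4 in the frame of scoop between -0.045 and 0.045 m and y of nut4 in the frame of scoop between -0.04 and 0.04 m and z of nut4 in the frame of scoop between 0 and 0.05 m and height (world z) of nut4 above 0.1 m))), for 0.2 s.
At the end, for the whole second after the job is handed in: at least three walnuts lie inside the top drawer, every other walnut lies in the drawer or in the tray, all at rest; the scoop stands flat on the table (underside within 8 mm of it, tilted less than 7 degrees) and is at rest ((((x of nut0 in the frame of drawer_floor between -0.088 and 0.088 m and y of nut0 in the frame of drawer_floor between -0.08 and 0.08 m and z of nut0 in the frame of drawer_floor between 0 and 0.06 m) and (x of nut1 in the frame of drawer_floor between -0.088 and 0.088 m and y of nut1 in the frame of drawer_floor between -0.08 and 0.08 m and z of nut1 in the frame of drawer_floor between 0 and 0.06 m) and (x of nut2 in the frame of drawer_floor between -0.088 and 0.088 m and y of nut2 in the frame of drawer_floor between -0.08 and 0.08 m and z of nut2 in the frame of drawer_floor between 0 and 0.06 m)) or ((x of nut0 in the frame of drawer_floor between -0.088 and 0.088 m and y of nut0 in the frame of drawer_floor between -0.08 and 0.08 m and z of nut0 in the frame of drawer_floor between 0 and 0.06 m) and (x of nut1 in the frame of drawer_floor between -0.088 and 0.088 m and y of nut1 in the frame of drawer_floor between -0.08 and 0.08 m and z of nut1 in the frame of drawer_floor between 0 and 0.06 m) and (x of nut3 in the frame of drawer_floor between -0.088 and 0.088 m and y of nut3 in the frame of drawer_floor between -0.08 and 0.08 m and z of nut3 in the frame of drawer_floor between 0 and 0.06 m)) or ((x of nut0 in the frame of drawer_floor between -0.088 and 0.088 m and y of nut0 in the frame of drawer_floor between -0.08 and 0.08 m and z of nut0 in the frame of drawer_floor between 0 and 0.06 m) and (x of nut1 in the frame of drawer_floor between -0.088 and 0.088 m and y of nut1 in the frame of drawer_floor between -0.08 and 0.08 m and z of nut1 in the frame of drawer_floor between 0 and 0.06 m) and (x of nut4 in the frame of drawer_floor between -0.088 and 0.088 m and y of nut4 in the frame of drawer_floor between -0.08 and 0.08 m and z of nut4 in the frame of drawer_floor between 0 and 0.06 m)) or ((x of nut0 in the frame of drawer_floor between -0.088 and 0.088 m and y of nut0 in the frame of drawer_floor between -0.08 and 0.08 m and z of nut0 in the frame of drawer_floor between 0 and 0.06 m) and (x of nut2 in the frame of drawer_floor between -0.088 and 0.088 m and y of nut2 in the frame of drawer_floor between -0.08 and 0.08 m and z of nut2 in the frame of drawer_floor between 0 and 0.06 m) and (x of nut3 in the frame of drawer_floor between -0.088 and 0.088 m and y of nut3 in the frame of drawer_floor between -0.08 and 0.08 m and z of nut3 in the frame of drawer_floor between 0 and 0.06 m)) or ((x of nut0 in the frame of drawer_floor between -0.088 and 0.088 m and y of nut0 in the frame of drawer_floor between -0.08 and 0.08 m and z of nut0 in the frame of drawer_floor between 0 and 0.06 m) and (x of nut2 in the frame of drawer_floor between -0.088 and 0.088 m and y of nut2 in the frame of drawer_floor between -0.08 and 0.08 m and z of nut2 in the frame of drawer_floor between 0 and 0.06 m) and (x of nut4 in the frame of drawer_floor between -0.088 and 0.088 m and y of nut4 in the frame of drawer_floor between -0.08 and 0.08 m and z of nut4 in the frame of drawer_floor between 0 and 0.06 m)) or ((x of nut0 in the frame of drawer_floor between -0.088 and 0.088 m and y of nut0 in the frame of drawer_floor between -0.08 and 0.08 m and z of nut0 in the frame of drawer_floor between 0 and 0.06 m) and (x of nut3 in the frame of drawer_floor between -0.088 and 0.088 m and y of nut3 in the frame of drawer_floor between -0.08 and 0.08 m and z of nut3 in the frame of drawer_floor between 0 and 0.06 m) and (x of nut4 in the frame of drawer_floor between -0.088 and 0.088 m and y of nut4 in the frame of drawer_floor between -0.08 and 0.08 m and z of nut4 in the frame of drawer_floor between 0 and 0.06 m)) or ((x of nut1 in the frame of drawer_floor between -0.088 and 0.088 m and y of nut1 in the frame of drawer_floor between -0.08 and 0.08 m and z of nut1 in the frame of drawer_floor between 0 and 0.06 m) and (x of nut2 in the frame of drawer_floor between -0.088 and 0.088 m and y of nut2 in the frame of drawer_floor between -0.08 and 0.08 m and z of nut2 in the frame of drawer_floor between 0 and 0.06 m) and (x of nut3 in the frame of drawer_floor between -0.088 and 0.088 m and y of nut3 in the frame of drawer_floor between -0.08 and 0.08 m and z of nut3 in the frame of drawer_floor between 0 and 0.06 m)) or ((x of nut1 in the frame of drawer_floor between -0.088 and 0.088 m and y of nut1 in the frame of drawer_floor between -0.08 and 0.08 m and z of nut1 in the frame of drawer_floor between 0 and 0.06 m) and (x of nut2 in the frame of drawer_floor between -0.088 and 0.088 m and y of nut2 in the frame of drawer_floor between -0.08 and 0.08 m and z of nut2 in the frame of drawer_floor between 0 and 0.06 m) and (x of nut4 in the frame of drawer_floor between -0.088 and 0.088 m and y of nut4 in the frame of drawer_floor between -0.08 and 0.08 m and z of nut4 in the frame of drawer_floor between 0 and 0.06 m)) or ((x of nut1 in the frame of drawer_floor between -0.088 and 0.088 m and y of nut1 in the frame of drawer_floor between -0.08 and 0.08 m and z of nut1 in the frame of drawer_floor between 0 and 0.06 m) and (x of nut3 in the frame of drawer_floor between -0.088 and 0.088 m and y of nut3 in the frame of drawer_floor between -0.08 and 0.08 m and z of nut3 in the frame of drawer_floor between 0 and 0.06 m) and (x of nut4 in the frame of drawer_floor between -0.088 and 0.088 m and y of nut4 in the frame of drawer_floor between -0.08 and 0.08 m and z of nut4 in the frame of drawer_floor between 0 and 0.06 m)) or ((x of nut2 in the frame of drawer_floor between -0.088 and 0.088 m and y of nut2 in the frame of drawer_floor between -0.08 and 0.08 m and z of nut2 in the frame of drawer_floor between 0 and 0.06 m) and (x of nut3 in the frame of drawer_floor between -0.088 and 0.088 m and y of nut3 in the frame of drawer_floor between -0.08 and 0.08 m and z of nut3 in the frame of drawer_floor between 0 and 0.06 m) and (x of nut4 in the frame of drawer_floor between -0.088 and 0.088 m and y of nut4 in the frame of drawer_floor between -0.08 and 0.08 m and z of nut4 in the frame of drawer_floor between 0 and 0.06 m))) and ((x of nut0 in the frame of drawer_floor between -0.088 and 0.088 m and y of nut0 in the frame of drawer_floor between -0.08 and 0.08 m and z of nut0 in the frame of drawer_floor between 0 and 0.06 m) or (x of nut0 in the frame of tray_floor between -0.175 and 0.175 m and y of nut0 in the frame of tray_floor between -0.072 and 0.072 m and z of nut0 in the frame of tray_floor between 0 and 0.06 m)) and ((x of nut1 in the frame of drawer_floor between -0.088 and 0.088 m and y of nut1 in the frame of drawer_floor between -0.08 and 0.08 m and z of nut1 in the frame of drawer_floor between 0 and 0.06 m) or (x of nut1 in the frame of tray_floor between -0.175 and 0.175 m and y of nut1 in the frame of tray_floor between -0.072 and 0.072 m and z of nut1 in the frame of tray_floor between 0 and 0.06 m)) and ((x of nut2 in the frame of drawer_floor between -0.088 and 0.088 m and y of nut2 in the frame of drawer_floor between -0.08 and 0.08 m and z of nut2 in the frame of drawer_floor between 0 and 0.06 m) or (x of nut2 in the frame of tray_floor between -0.175 and 0.175 m and y of nut2 in the frame of tray_floor between -0.072 and 0.072 m and z of nut2 in the frame of tray_floor between 0 and 0.06 m)) and ((x of nut3 in the frame of drawer_floor between -0.088 and 0.088 m and y of nut3 in the frame of drawer_floor between -0.08 and 0.08 m and z of nut3 in the frame of drawer_floor between 0 and 0.06 m) or (x of nut3 in the frame of tray_floor between -0.175 and 0.175 m and y of nut3 in the frame of tray_floor between -0.072 and 0.072 m and z of nut3 in the frame of tray_floor between 0 and 0.06 m)) and ((x of nut4 in the frame of drawer_floor between -0.088 and 0.088 m and y of nut4 in the frame of drawer_floor between -0.08 and 0.08 m and z of nut4 in the frame of drawer_floor between 0 and 0.06 m) or (x of nut4 in the frame of tray_floor between -0.175 and 0.175 m and y of nut4 in the frame of tray_floor between -0.072 and 0.072 m and z of nut4 in the frame of tray_floor between 0 and 0.06 m)) and linear speed of each of nut0, nut1, nut2, nut3, nut4 below 0.05 m/s and angle between scoop's own z axis and vertical below 0.12 rad and height (world z) of scoop between -0.006 and 0.008 m and linear speed of scoop below 0.03 m/s); the robot touches nothing.
It fails at once if the gripper touches a walnut (contact force between any of the fingers, the arm and nut0 above 0.5 N or contact force between any of the fingers, the arm and nut1 above 0.5 N or contact force between any of the fingers, the arm and nut2 above 0.5 N or contact force between any of the fingers, the arm and nut3 above 0.5 N or contact force between any of the fingers, the arm and nut4 above 0.5 N).
It fails at once if the scoop is pressed on the tray with more than 40 N (contact force between scoop and tray above 40 N).
It fails at once if a bystander is pushed more than 30 mm (distance of any of mug, jar, mill, saltbowl, pestle, dish from where it was at the start of the episode above 0.03 m).
It also fails if it takes over 72 s, if anything falls off the work surface, if the arm or the gripper's body presses on something with over 40 N, if the wrist force passes 120 N, or if a joint passes its speed limit or range.

ROBOT

A 6-joint arm with a two-finger parallel gripper is mounted at the origin on the work surface. World frame = base frame: x ahead of the robot, y to its left, z up, the work surface at z = 0. Lengths are in mm, angles in degrees, forces in N, time in s.
With the tool pointing down it reaches from about 400 to 925 mm from the base axis. Payload 12.5 kg.
Tool frame: the origin (TCP) lies between the finger pads; the fingertips stand 22 mm ahead of it and the grasp point (between the pads) lies 3 mm ahead of it; y points along the fingers, z is the direction in which the jaws open and shut, and the axes are right-handed (so a half turn about y gives the same grasp; the last joint's range is limited). The gripper opens to 95 mm and grips with 3 to 60 N. Pads are 20 mm wide; open, the fingers measure 119 mm over their backs; the gripper's body (75 mm by 180 mm) begins 59 mm behind the grasp point.
Start: joints at [-74.519, 28.126, 89.318, -0, 62.55, -6.05], TCP at [229.409, -581.391, 236.661] pointing down, gripper open.
Joint ranges: [-177.58, 177.58], [-47.91, 125.51], [2.72, 160], [-65.01, 245.01], [3.68, 167.84], [-153.87, 153.87]. Speed limits (degrees/s): [127.2, 127.2, 159.86, 180, 180, 180].

INTERFACE

Orientations are given as [roll, pitch, yaw] about the fixed x, y, z axes, in that order (R = Rz(yaw) Ry(pitch) Rx(roll)).
In Python, from plant import * gives the robot as it stands.
- The arm moves only by the shell command python3 -m handwheel 'ROWS' [FORCE]. ROWS is JSON, a list of rows, each an object with "gripper": the finger opening in mm, from 0 to 95.1; "offset": the shift along the tool's x, y, z in units of 25 mm (1.0 is 25 mm), a list of three; "roll": the turn about the tool's y in units of 8 degrees (1.0 is 8 degrees). In form: [{"gripper": gripper, "offset": [x, y, z], "roll": roll}, ...]. A call has 1 to 8 rows; each row is the pose to reach, as a shift and turn from the pose commanded when the call began, along the tool's axes at that moment; what a row does not reach only later rows make up. A row lasts 1/10 s, in which the tool goes at most 50 mm and 8.59 degrees, less where a joint would pass 70% of its speed; a pose out of reach is approached as far as the arm can. A call with a gripper value outside its range is refused whole. The fingers move at their own pace and stop on an object; FORCE is the grip in N (left out, the last holds). Time passes only in rows, so rows that repeat a pose let the fingers close. It gives the time, the measured TCP pose, the force and the opening at its end, in the units of the state.
- state(): the state, without advancing time (a new reading comes with each control period).
- read_camera(name): name is "side" or "top"; returns the picture (480x640x3 uint8, blue, green, red); there is no depth.
- camera_params(name): a dict with "fovy" (degrees; the focal length in pixels is half the picture's height over the tangent of half this angle, whatever the lens; pixels are square), "cx", "cy" (the principal point, pixels), "k1" (the pictures are not rectified: a ray, as slopes to the right and down, at radius r is drawn at 1 + k1 r^2 times it, then the intrinsics apply), "R" (3x3) and "t" (3): a world point X has camera coordinates R X + t. Camera axes: x right, y down, z forward; pixel columns grow to the right and rows downward; lengths in mm; the calibration is good to about 2 mm. A picture is of the moment at which its call begins. camera_params takes no time and is no camera call.
- finish_job(): hands the job in, once; it reports no verdict.
The state is a dict: "time": time; "qpos": joint angles; "dq": joint speeds; "joint_efforts": joint torques, N m; "ee_pos": TCP position; "eef_rot": TCP orientation; "ft_force": force on the tool from outside, world axes, zero at the start; "torque": the same for the moment, N m; "grip_width": finger opening in mm.
Only numpy, scipy, OpenCV 4.12 (cv2) and the standard library are available. Lean on these libraries where they do the work, as an engineer would, in place of code of your own. Each camera call takes 0.05 s, during which the arm holds its last target. There are 200 camera calls.

## Working session

There is one attempt and no reset: what is moved stays moved. The work goes in short steps, Python scripts to look and compute and a shell command to move; the robot and the scene stay as the last step left them, time stands still between calls to the robot, and variables do not carry over. Pictures are saved under pics/ and viewed, about 8 in all and at most 12, crops included, and the job is handed in when it is done.

```bash
mkdir -p pics; ls; python3 - <<'E'
from plant import *
import cv2
s=state();print({k:s[k] for k in("time","ee_pos","eef_rot","grip_width")})
for n in("top","side"):
    p=camera_params(n);print(n,p)
    cv2.imwrite(f"pics/{n}0.png",read_camera(n))
E
```

```text
pics
{'time': 0.0, 'ee_pos': array([ 229.34088423, -581.15017143,  236.04226956]), 'eef_rot': array([-9.00665853e+01,  7.97247638e-03, -1.58469989e+02]), 'grip_width': 94.75292538793697}
top {'fovy': 51.20182255276777, 'cx': 318.51041470510603, 'cy': 242.65576731185027, 'k1': 0.008774066676554124, 'R': array([[ 0.01088618, -0.99990397, -0.00857609],
       [-0.99817625, -0.01035729, -0.05947192],
       [ 0.05937739,  0.00920787, -0.99819314]]), 't': array([  -3.78173733,  563.27520794, 1047.15670584])}
side {'fovy': 51.56767848071841, 'cx': 323.46796084927155, 'cy': 250.89907129217147, 'k1': 0.04372124953194796, 'R': array([[ 0.95964154, -0.2812004 , -0.00380059],
       [-0.19612079, -0.65948568, -0.72568263],
       [ 0.20155581,  0.69714057, -0.6880191 ]]), 't': array([-563.97893639,  179.83636164,  965.06862503])}
```

View pics/top0.png

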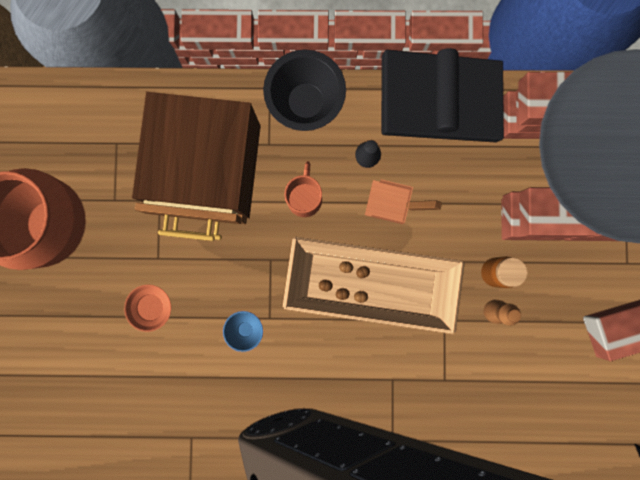

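View pics/side0.png

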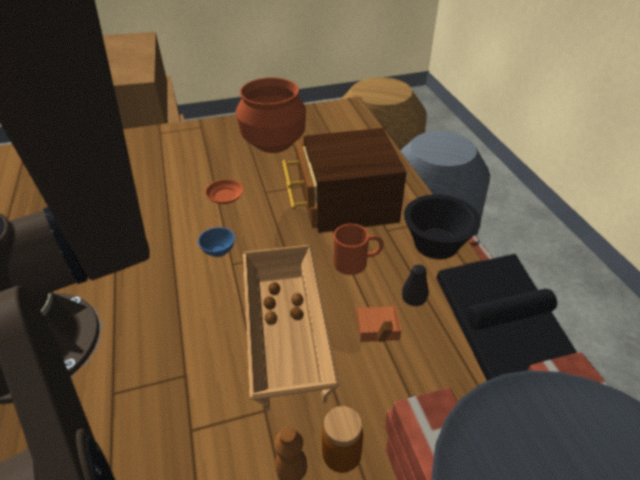

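The top view shows the chest at (195,155) with its brass handle at (190,235), the tray at (375,285) and the nuts at (346,267), (362,272), (326,286), (343,294) and (361,296). The scoop pan is at (388,201), handle pointing right. The side view agrees. Next I'll set up the geometry helpers and take an enlarged view.

```bash
cat > h.py <<'E'
from plant import *
import cv2, numpy as np
def K(p):
    f=240/np.tan(np.radians(p["fovy"]/2)); return f
def ray(n,u,v):
    p=camera_params(n);f=K(p);d=np.array([(u-p["cx"])/f,(v-p["cy"])/f]);s=d.copy()
    for _ in range(20): s=d/(1+p["k1"]*(s@s))
    R=np.array(p["R"]);return -R.T@p["t"],R.T@np.r_[s,1]
def onz(n,u,v,z):
    c,d=ray(n,u,v);return c+d*(z-c[2])/d[2]
def proj(n,X):
    p=camera_params(n);f=K(p);c=np.array(p["R"])@X+p["t"];s=c[:2]/c[2];s=s*(1+p["k1"]*(s@s));return s*f+[p["cx"],p["cy"]]
def two(a,b):
    (c1,d1),(c2,d2)=ray("top",*a),ray("side",*b)
    A=np.stack([d1,-d2],1);x=np.linalg.lstsq(A,c2-c1,rcond=None)[0]
    P,Q=c1+d1*x[0],c2+d2*x[1];return (P+Q)/2,np.linalg.norm(P-Q)
def rows(d,yaw=None):
    "world shift -> offset units in current tool axes"
    from scipy.spatial.transform import Rotation as Ro
    R=Ro.from_euler('xyz',state()["eef_rot"],degrees=True).as_matrix()
    return np.round(R.T@np.asarray(d,float)/25,2)
E
python3 - <<'E'
from h import *
t=cv2.imread("pics/top0.png");s=cv2.imread("pics/side0.png")
im=np.zeros((600,800,3),np.uint8)
a=cv2.resize(t[85:245,125:265],None,fx=2.85,fy=2.85,interpolation=2);im[:a.shape[0],:a.shape[1]]=a
b=cv2.resize(t[170:340,280:470],None,fx=2,fy=2,interpolation=2);im[:b.shape[0],410:410+b.shape[1]]=b
c=cv2.resize(s[120:235,275:410],None,fx=1.9,fy=1.9,interpolation=2);im[370:370+c.shape[0],410:410+c.shape[1]]=c
d=cv2.resize(s[290:350,345:410],None,fx=2,fy=2,interpolation=2);im[370:370+d.shape[0],669:669+d.shape[1]]=d
cv2.imwrite("pics/crop.png",im)
# masks
for n,g in(("top",t),("side",s)):
    hsv=cv2.cvtColor(g,cv2.COLOR_BGR2HSV)
    def comps(m,name,mn):
        k,l,st,ce=cv2.connectedComponentsWithStats(m.astype(np.uint8)*255)
        for i in range(1,k):
            if st[i,4]>mn: print(n,name,st[i],ce[i].round(1))
    comps(cv2.inRange(hsv,(20,130,90),(32,255,255)),"brass",15)
    comps(cv2.inRange(hsv,(4,100,120),(11,200,255)),"copper",200)
for p in [(346,267),(362,272),(326,286),(343,294),(361,296)]: print("nut",onz("top",*p,22)[:2].round())
for nm,p in dict(dish=(148,307),bowl=(244,331),mug=(304,196),mill=(497,312),jar=(505,272),pestle=(368,154)).items(): print(nm,onz("top",*p,40)[:2].round())
E
```

```text
top brass [164 215   3  15  25] [164.9 221.9]
top brass [174 218   3  12  20] [174.8 223.8]
top brass [207 220   3  15  27] [208.1 227.4]
top brass [214 223   3  12  24] [215.3 228.9]
top brass [159 231  53   9 149] [184.9 235.5]
top copper [ 180   15   57   23 1231] [208.3  25.6]
top copper [241  15  10  23 217] [245.8  26.3]
top copper [ 254   16   60   34 1324] [283.2  27.4]
top copper [ 318   16   73   34 1611] [354.2  27.6]
top copper [ 353   16  115   35 1713] [428.9  29. ]
top copper [473  17  16  31 340] [480.2  31. ]
top copper [ 504   71   53   68 1976] [528.6 100.5]
top copper [ 284  162   38   55 1100] [303.6 194.6]
top copper [   0  171   49   99 2026] [ 27.7 222.8]
top copper [ 365  180   48   44 1540] [388.6 201. ]
top copper [ 501  187  101   54 2680] [537.6 216.3]
top copper [ 124  284   48   48 1523] [149.3 306.5]
top copper [601 308  39  35 927] [621.5 324.7]
top copper [588 333  52  29 587] [614.  350.5]
side brass [283 161   8  25  85] [286.2 172.4]
side brass [288 188   9  20  63] [291.  197.7]
side copper [235  92  16  30 229] [242.1 109.8]
side copper [206 179  37  23 464] [227.3 192.4]
side copper [356 305  45  30 854] [376.2 318.6]
side copper [573 353  31  29 280] [585.  365.9]
side copper [417 387  38  42 624] [437.8 404.8]
side copper [ 393  399   40   81 1254] [414.9 436.6]
nut [512. -56.]
nut [502. -90.]
nut [472. -15.]
nut [456. -50.]
nut [452. -88.]
dish [425. 353.]
bowl [378. 153.]
mug [659.  33.]
mill [ 423. -366.]
jar [ 505. -383.]
pestle [ 749. -100.]
```

View pics/crop.png

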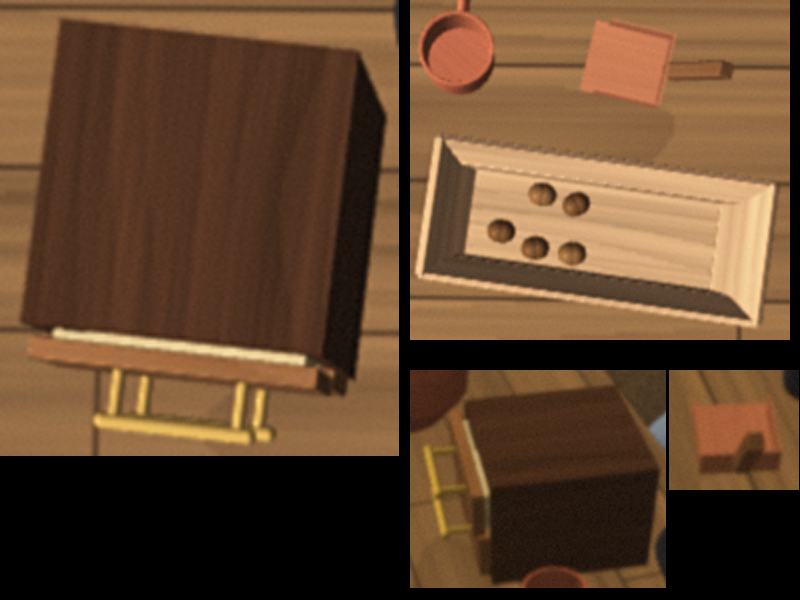

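```bash
python3 - <<'E'
from h import *
def show(n,pts,z):
    P=[onz("top",*p,z)[:2] for p in pts];print(n,[tuple(q.round(1)) for q in P]);return np.array(P)
b=show("bar",[(158.3,232.7),(212.7,238.3)],112);print("barmid",b.mean(0),"yaw",np.degrees(np.arctan2(*(b[0]-b[1])[::-1]))-90)
c=show("chest",[(146,92),(250.3,103.2),(239,211.3),(132.7,198)],150)
e=c[0]-c[1];print("w",np.linalg.norm(e),"yaw",np.degrees(np.arctan2(e[1],e[0]))-90,"mid",c.mean(0)); e=c[0]-c[3];print("d",np.linalg.norm(e),np.degrees(np.arctan2(e[1],e[0])))
t=show("tray",[(295.5,238.5),(462.5,262.5),(453.5,333),(283.5,307.5)],65)
for i,j in((0,1),(3,2),(0,3),(1,2)):
    e=t[i]-t[j];print(np.linalg.norm(e).round(1),np.degrees(np.arctan2(e[1],e[0])).round(1))
print("tray mid",t.mean(0))
s=show("scoop back rim",[(413,186.5),(405,223)],30);l=show("lip",[(372.5,180),(364.5,215)],2)
v=l.mean(0)-s.mean(0);yaw=np.arctan2(v[1],v[0]);print("len",np.linalg.norm(v),"yaw",np.degrees(yaw))
w=s[0]-s[1];print("w",np.linalg.norm(w),np.degrees(np.arctan2(w[1],w[0])), "lipw",np.linalg.norm(l[0]-l[1]))
h=show("handle top",[(440,205.5)],107)[0];o=(s.mean(0)+l.mean(0))/2
v=o-h;print("o",o,"yaw2",np.degrees(np.arctan2(v[1],v[0])),np.linalg.norm(v))
for a in(yaw,np.arctan2(v[1],v[0])): print("grip",o-74*np.array([np.cos(a),np.sin(a)]))
E
```

```text
bar [(np.float64(573.7), np.float64(312.2)), (np.float64(563.9), np.float64(206.4))]
barmid [568.83899473 259.31940459] yaw -5.285278394237324
chest [(np.float64(837.7), np.float64(330.7)), (np.float64(818.0), np.float64(132.7)), (np.float64(612.4), np.float64(150.0)), (np.float64(635.4), np.float64(349.5))]
w 198.99736896435945 yaw -5.700618115008311 mid [725.89672266 240.75706878]
d 203.15951328022015 -5.307595845375405
tray [(np.float64(568.4), np.float64(48.5)), (np.float64(523.3), np.float64(-289.0)), (np.float64(382.3), np.float64(-270.1)), (np.float64(428.9), np.float64(70.8))]
340.5 82.4
344.1 82.2
141.2 -9.1
142.3 -7.6
tray mid [ 475.73025554 -109.93943257]
scoop back rim [(np.float64(683.1), np.float64(-195.7)), (np.float64(605.7), np.float64(-179.0))]
lip [(np.float64(701.4), np.float64(-113.2)), (np.float64(625.0), np.float64(-96.3))]
len 84.73866442979039 yaw 77.18770288606079
w 79.19111966932451 -12.216247404208769 lipw 78.2428900249012
handle top [(np.float64(632.8), np.float64(-234.4))]
o [ 653.79582623 -146.04286188] yaw2 76.64841404150476 90.7762445313164
grip [ 637.3857502  -218.20039375]
grip [ 636.70731404 -218.0427421 ]
```

```bash
python3 -c "
from h import *
e=state()['ee_pos'];print(rows(np.array([560,-100,260])-e))"
```

```text
[-19.37  -0.94 -13.05]
```

```bash
T='{"gripper":34,"offset":[-19.4,-1,-13],"roll":-7.9}'; python3 -m handwheel '[{"gripper":34,"offset":[-19.4,-1,-13],"roll":-7.9},{"gripper":34,"offset":[-19.4,-1,-13],"roll":-7.9},{"gripper":34,"offset":[-19.4,-1,-13],"roll":-7.9},{"gripper":34,"offset":[-19.4,-1,-13],"roll":-7.9},{"gripper":34,"offset":[-19.4,-1,-13],"roll":-7.9},{"gripper":34,"offset":[-19.4,-1,-13],"roll":-7.9},{"gripper":34,"offset":[-19.4,-1,-13],"roll":-7.9},{"gripper":34,"offset":[-19.4,-1,-13],"roll":-7.9}]'; python3 -c "
from h import *
e=state()['ee_pos'];print(rows(np.array([568.8,259.3,240])-e),rows(np.array([560,-100,260])-e))"
```

```text
time: 0.9
ee_pos: [457.3, -250.7, 253.8]
eef_rot: [-90.0, 0.0, -95.0]
ft_force: [1.3, -0.4, -0.6]
grip_width: 37.0
[-20.71   0.55   2.68] [-6.36 -0.25  3.57]
```

```bash
python3 -m handwheel '[{"gripper":34,"offset":[-20.7,0.5,2.7],"roll":0},{"gripper":34,"offset":[-20.7,0.5,2.7],"roll":0},{"gripper":34,"offset":[-20.7,0.5,2.7],"roll":0},{"gripper":34,"offset":[-20.7,0.5,2.7],"roll":0},{"gripper":34,"offset":[-20.7,0.5,2.7],"roll":0},{"gripper":34,"offset":[-20.7,0.5,2.7],"roll":0},{"gripper":34,"offset":[-20.7,0.5,2.7],"roll":0},{"gripper":34,"offset":[-20.7,0.5,2.7],"roll":0}]'; python3 -c "
from h import *
s=state();e=s['ee_pos'];print(e,s['qpos'],rows(np.array([568.8,259.3,240])-e))"
```

```text
time: 1.7
ee_pos: [544.5, 139.6, 244.0]
eef_rot: [-90.0, -0.0, -95.3]
ft_force: [0.6, -0.1, 0.1]
grip_width: 34.0
[544.49052207 139.63746164 243.97714621] [ 7.65527306e+00  2.25749546e+01  9.77460217e+01 -1.06324273e-02
  5.96903350e+01  1.29225816e+01] [-4.86  0.16  0.53]
```

```bash
python3 -m handwheel '[{"gripper":34,"offset":[-4.86,0.2,0.53],"roll":0},{"gripper":34,"offset":[-4.86,0.2,0.53],"roll":0},{"gripper":34,"offset":[-4.86,0.5,0.53],"roll":0},{"gripper":34,"offset":[-4.86,1.5,0.53],"roll":0},{"gripper":34,"offset":[-4.86,2.5,0.53],"roll":0},{"gripper":34,"offset":[-4.86,3.5,0.53],"roll":0},{"gripper":34,"offset":[-4.86,3.5,0.53],"roll":0}]'; python3 - <<'E'
from h import *
s=state();e=s['ee_pos'];print(e,rows(np.array([568.8,259.3,113])-e))
cv2.imwrite("pics/t1.png",cv2.resize(read_camera("top")[120:270,110:280],None,fx=3.5,fy=3.5))
E
```

```text
time: 2.4
ee_pos: [567.4, 256.9, 153.4]
eef_rot: [-90.3, -0.1, -95.3]
ft_force: [0.2, -0.3, -1.1]
grip_width: 34.1
[567.40874115 256.88097826 153.41965086] [-0.11  1.62  0.06]
```

View pics/t1.png

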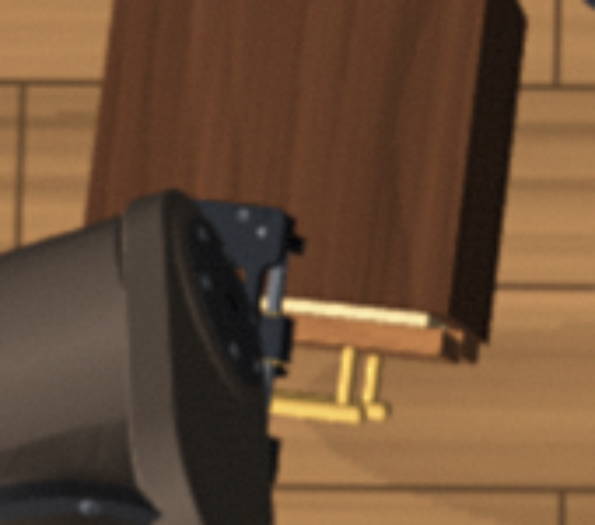

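The hand covers the bar, which lines up with the gap between the fingers at about (270,400) in the crop. I'll descend and grip it.

```bash
python3 -m handwheel '[{"gripper":34,"offset":[-0.1,0.8,0.06],"roll":0},{"gripper":34,"offset":[-0.1,1.6,0.06],"roll":0},{"gripper":34,"offset":[-0.1,1.6,0.06],"roll":0},{"gripper":5,"offset":[-0.1,1.6,0.06],"roll":0},{"gripper":5,"offset":[-0.1,1.6,0.06],"roll":0},{"gripper":5,"offset":[-0.1,1.6,0.06],"roll":0},{"gripper":5,"offset":[-0.1,1.6,0.06],"roll":0}]' 25; python3 -c "
from h import *
s=state();print(s['ft_force'],rows(-140*np.array([np.cos(np.radians(-5.5)),np.sin(np.radians(-5.5)),0])))"
```

```text
time: 3.15
ee_pos: [570.9, 259.7, 117.7]
eef_rot: [-89.9, 0.0, -95.3]
ft_force: [-1.5, -1.3, 4.8]
grip_width: 10.5
[-1.47436214 -1.25548277  4.81324066] [-0.02 -0.01 -5.6 ]
```

```bash
python3 -m handwheel '[{"gripper":5,"offset":[0,0,-0.8],"roll":0},{"gripper":5,"offset":[0,0,-1.6],"roll":0},{"gripper":5,"offset":[0,0,-2.4],"roll":0},{"gripper":5,"offset":[0,0,-3.2],"roll":0},{"gripper":5,"offset":[0,0,-4],"roll":0},{"gripper":5,"offset":[0,0,-4.8],"roll":0},{"gripper":5,"offset":[0,0,-5.4],"roll":0},{"gripper":5,"offset":[0,0,-5.4],"roll":0}]'; python3 -m handwheel '[{"gripper":5,"offset":[0,0,0],"roll":0},{"gripper":36,"offset":[0,0,0],"roll":0},{"gripper":36,"offset":[0,0,0],"roll":0},{"gripper":36,"offset":[0,0,0],"roll":0},{"gripper":36,"offset":[0,0,0],"roll":0}]'
```

```text
time: 3.95
ee_pos: [435.3, 273.3, 117.7]
eef_rot: [-89.9, 0.1, -95.2]
ft_force: [0.3, 6.3, 2.0]
grip_width: 10.3
time: 4.45
ee_pos: [436.1, 271.9, 116.6]
eef_rot: [-90.0, -0.0, -95.3]
ft_force: [-0.6, -0.1, -0.0]
grip_width: 33.9
```

```bash
python3 -m handwheel '[{"gripper":36,"offset":[0,-1,0],"roll":0},{"gripper":36,"offset":[0,-2.6,0],"roll":0},{"gripper":50,"offset":[0,-4.6,0],"roll":0},{"gripper":50,"offset":[18.8,-4.6,9.8],"roll":0.96},{"gripper":50,"offset":[18.8,-4.6,9.8],"roll":0.96},{"gripper":50,"offset":[18.8,-4.6,9.8],"roll":0.96},{"gripper":50,"offset":[18.8,-4.6,9.8],"roll":0.96},{"gripper":50,"offset":[18.8,-4.6,9.8],"roll":0.96}]';  python3 - <<'E'
from h import *
s=state();e=s['ee_pos'];print(rows(np.array([637,-218,200])-e))
cv2.imwrite("pics/t2.png",cv2.resize(read_camera("top")[85:335,110:470],None,fx=2.2,fy=2.2))
E
```

```text
time: 5.25
ee_pos: [531.2, 38.5, 231.8]
eef_rot: [-90.0, -0.0, -103.0]
ft_force: [0.3, 0.4, 0.5]
grip_width: 50.8
[9.05 1.27 6.42]
```

View pics/t2.png

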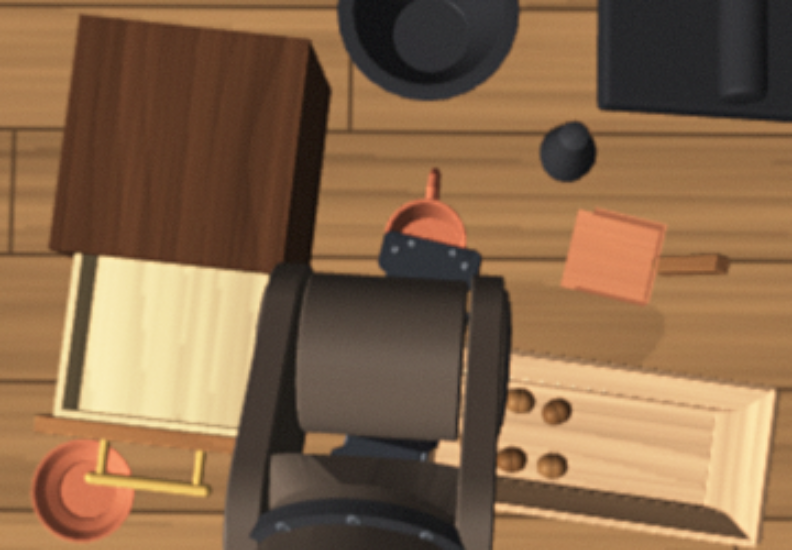

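The drawer is well open (pulled about 136 mm) and the scoop is undisturbed.

```bash
python3 -m handwheel '[{"gripper":50,"offset":[9.05,1.2,6.42],"roll":0},{"gripper":50,"offset":[9.05,1.2,6.42],"roll":0},{"gripper":50,"offset":[9.05,1.2,6.42],"roll":0},{"gripper":50,"offset":[9.05,1.2,6.42],"roll":0},{"gripper":50,"offset":[9.05,1.2,6.42],"roll":0},{"gripper":50,"offset":[9.05,1.2,6.42],"roll":0},{"gripper":50,"offset":[9.05,1.2,6.42],"roll":0},{"gripper":50,"offset":[9.05,1.2,6.42],"roll":0}]';  python3 - <<'E'
from h import *
s=state();e=s['ee_pos'];print(rows(np.array([637,-218,83])-e))
E
```

```text
time: 6.1
ee_pos: [636.1, -215.9, 201.0]
eef_rot: [-90.1, 0.0, -103.0]
ft_force: [0.1, 1.2, -0.5]
grip_width: 50.2
[0.07 4.72 0.06]
```

```bash
python3 -m handwheel '[{"gripper":50,"offset":[0.07,1.5,0.06],"roll":0},{"gripper":50,"offset":[0.07,3,0.06],"roll":0},{"gripper":50,"offset":[0.07,4.1,0.06],"roll":0},{"gripper":50,"offset":[0.07,4.72,0.06],"roll":0},{"gripper":10,"offset":[0.07,4.72,0.06],"roll":0},{"gripper":10,"offset":[0.07,4.72,0.06],"roll":0},{"gripper":10,"offset":[0.07,4.72,0.06],"roll":0},{"gripper":10,"offset":[0.07,4.72,0.06],"roll":0}]' 60;  python3 -m handwheel '[{"gripper":10,"offset":[0,0,0],"roll":0},{"gripper":10,"offset":[0,-1,0],"roll":0},{"gripper":10,"offset":[0,-2,0],"roll":0},{"gripper":10,"offset":[0,-3,0],"roll":0},{"gripper":10,"offset":[0,-4,0],"roll":0}]'; python3 - <<'E'
from h import *
print(state()["torque"],state()["ft_force"])
cv2.imwrite("pics/s3.png",cv2.resize(read_camera("side")[180:350,280:480],None,fx=3,fy=3))
E
```

```text
time: 6.9
ee_pos: [638.2, -218.0, 85.2]
eef_rot: [-89.9, -0.0, -102.9]
ft_force: [-0.3, 0.9, -0.3]
grip_width: 23.3
time: 7.4
ee_pos: [637.4, -217.9, 184.8]
eef_rot: [-90.0, -0.0, -103.0]
ft_force: [-0.1, -1.7, -1.6]
grip_width: 15.5
[-0.07600518 -0.07977486 -0.00357924] [-0.13134865 -1.72498761 -1.58453732]
```

View pics/s3.png

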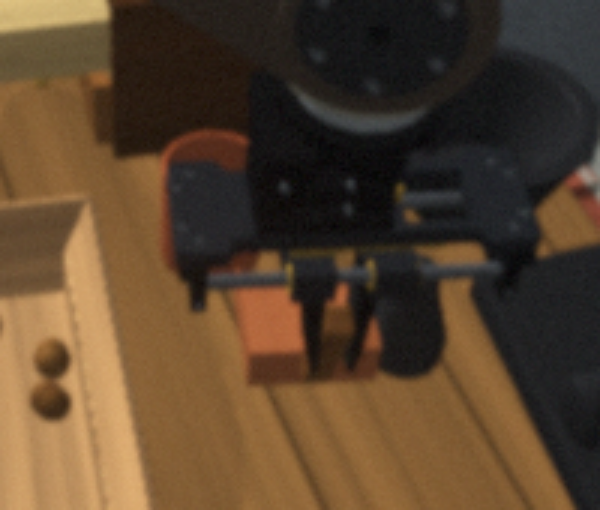

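```bash
python3 - <<'E'
from h import *
from scipy.spatial.transform import Rotation as Ro
e=np.array([637.4,-217.9,184.8-3-2])  # grasp point
for th in(0,10,20):
    R=Ro.from_euler('zy',0).as_matrix() if 0 else (Ro.from_euler('z',77,degrees=True)*Ro.from_euler('y',th,degrees=True)).as_matrix()
    out=[]
    for q in[(-42,39,0),(-42,-39,0),(-42,39,30),(-42,-39,30),(42,39,0),(42,-39,0),(28,39,30)]:
        X=e+R@(np.array(q)-[-74,0,78]);out.append(tuple(((proj("side",X)-[280,180])*3).round().astype(int).tolist()))
    print(th,out)
E
```

```text
0 [(244, 387), (373, 381), (246, 354), (379, 348), (229, 286), (350, 280), (233, 268)]
10 [(246, 410), (376, 404), (247, 371), (380, 365), (230, 323), (351, 318), (234, 299)]
20 [(249, 431), (381, 425), (249, 387), (383, 381), (232, 362), (353, 356), (235, 330)]
```

The scoop is held level: the back edge is at (250,383)–(375,380) in the crop, and the projection for zero tilt matches. Next I'll move over the empty half of the tray.

```bash
python3 - <<'E'
from h import *
print(rows(np.array([459.1,-232.8,185])-state()["ee_pos"]))
E
```

```text
[ 2.17  0.14 -6.88]
```

```bash
python3 -m handwheel '[{"gripper":10,"offset":[0.5,0,-1.5],"roll":-0.3},{"gripper":10,"offset":[1,0,-3.5],"roll":-0.66},{"gripper":10,"offset":[1.7,0,-5.5],"roll":-0.66},{"gripper":10,"offset":[2.17,0,-6.88],"roll":-0.66},{"gripper":10,"offset":[2.17,0.8,-6.88],"roll":-0.66},{"gripper":10,"offset":[2.17,2,-6.88],"roll":-0.66},{"gripper":10,"offset":[2.17,2.8,-6.88],"roll":-0.66},{"gripper":10,"offset":[2.17,2.8,-6.88],"roll":-0.66}]'; python3 - <<'E'
from h import *
s=state();print(s["ee_pos"],s["ft_force"])
t=read_camera("top")
cv2.imwrite("pics/t4.png",cv2.resize(t[220:350,270:470],None,fx=4,fy=4))
E
```

```text
time: 8.25
ee_pos: [456.9, -231.7, 111.7]
eef_rot: [-90.2, 0.1, -97.7]
ft_force: [0.4, -0.8, -1.4]
grip_width: 16.1
[ 456.85106003 -231.69735029  111.71225377] [ 0.37824161 -0.75531827 -1.44708688]
```

View pics/t4.png

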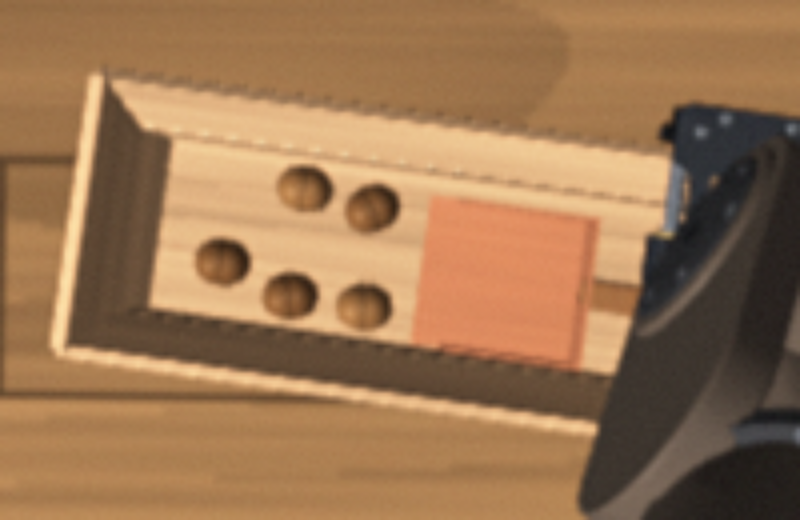

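The scoop is in the tray with its lip at about (423,270) in the crop, and all five nuts are ahead of it. I'll check the centring numerically.

```bash
python3 - <<'E'
from h import *
u=np.array([np.cos(np.radians(82.3)),np.sin(np.radians(82.3))]);v=np.array([-u[1],u[0]]);m=np.array([475.7,-109.9])
def fr(px,z):
    d=onz("top",270+px[0]/4,220+px[1]/4,z)[:2]-m;return (d@u).round(1),(d@v).round(1)
print("lip",fr((432,198),29),fr((415,343),29),"back rim",fr((598,218),58),fr((580,368),58))
print("floor far end",fr((172,140),10),fr((150,308),10),"side breaks z34",fr((172,140),34),fr((665,200),34),fr((150,312),34),fr((580,372),34))
for p in[(305,189),(372,208),(222,262),(290,296),(364,306)]:print("nut",fr(p,22))
d=state()["ee_pos"][:2]-m;print("tcp",d@u,d@v,"unit rows for +10mm tray x / y:",rows([*(10*u),0]),rows([*(10*v),0]))
E
```

```text
lip (np.float64(-8.6), np.float64(-33.4)) (np.float64(-10.2), np.float64(42.5)) back rim (np.float64(-90.1), np.float64(-34.9)) (np.float64(-91.1), np.float64(41.4))
floor far end (np.float64(130.8), np.float64(-44.3)) (np.float64(129.3), np.float64(45.6)) side breaks z34 (np.float64(130.2), np.float64(-43.6)) (np.float64(-127.8), np.float64(-49.8)) (np.float64(128.5), np.float64(46.4)) (np.float64(-96.0), np.float64(44.6))
nut (np.float64(57.4), np.float64(-28.6))
nut (np.float64(21.1), np.float64(-23.8))
nut (np.float64(95.1), np.float64(15.7))
nut (np.float64(57.3), np.float64(28.1))
nut (np.float64(18.1), np.float64(27.7))
tcp -123.45817369856967 1.6833782909358181 unit rows for +10mm tray x / y: [-0.4  0.   0. ] [-0.   0.  -0.4]
```

```bash
python3 -m handwheel '[{"gripper":10,"offset":[0,0.3,0.16],"roll":0},{"gripper":10,"offset":[0,0.6,0.16],"roll":0},{"gripper":10,"offset":[0,0.6,0.16],"roll":0},{"gripper":10,"offset":[0,0.6,0.16],"roll":0}]'; python3 -m handwheel '[{"gripper":10,"offset":[0,0.06,0],"roll":0},{"gripper":10,"offset":[0,0.06,0],"roll":0}]'; python3 -c "
from h import *
print(state()['torque'])"
```

```text
time: 8.7
ee_pos: [461.9, -232.7, 98.8]
eef_rot: [-90.0, -0.0, -97.7]
ft_force: [0.1, -0.0, -1.2]
grip_width: 15.6
time: 8.9
ee_pos: [461.8, -232.7, 97.3]
eef_rot: [-90.0, -0.0, -97.7]
ft_force: [0.3, 0.1, -2.1]
grip_width: 16.0
[-0.14919673 -0.06228884 -0.04136564]
```

```bash
for i in 1; do :; done; python3 -m handwheel '[{"gripper":10,"offset":[0,0.05,0],"roll":0},{"gripper":10,"offset":[0,0.08,0],"roll":0},{"gripper":10,"offset":[0,0.08,0],"roll":0}]';  python3 -m handwheel '[{"gripper":10,"offset":[0,0.04,0],"roll":0},{"gripper":10,"offset":[0,0.04,0],"roll":0}]'
```

```text
time: 9.2
ee_pos: [461.8, -232.7, 95.1]
eef_rot: [-90.0, -0.0, -97.7]
ft_force: [-0.1, 0.2, -2.5]
grip_width: 15.6
time: 9.4
ee_pos: [461.9, -232.8, 94.6]
eef_rot: [-90.0, -0.0, -97.7]
ft_force: [-1.1, 0.0, 5.0]
grip_width: 16.1
```

```bash
python3 -m handwheel '[{"gripper":10,"offset":[-0.4,-0.01,0],"roll":0},{"gripper":10,"offset":[-1,-0.01,0],"roll":0},{"gripper":10,"offset":[-1.6,-0.01,0],"roll":0},{"gripper":10,"offset":[-2.2,-0.01,0],"roll":0},{"gripper":10,"offset":[-2.8,-0.01,0],"roll":0},{"gripper":10,"offset":[-3.2,-0.01,0],"roll":0},{"gripper":10,"offset":[-3.4,-0.01,0],"roll":0},{"gripper":10,"offset":[-3.6,-0.01,0],"roll":0}]';  python3 - <<'E'
from h import *
s=state();print(s["ft_force"],s["torque"])
cv2.imwrite("pics/t5.png",cv2.resize(read_camera("top")[220:350,270:470],None,fx=3.5,fy=3.5))
E
```

```text
time: 10.2
ee_pos: [474.2, -142.5, 94.6]
eef_rot: [-90.0, -0.0, -97.6]
ft_force: [-0.3, -4.2, 5.9]
grip_width: 15.4
[-0.30861469 -4.17067919  5.88985714] [-0.70666792  0.03776724  0.04670541]
```

View pics/t5.png

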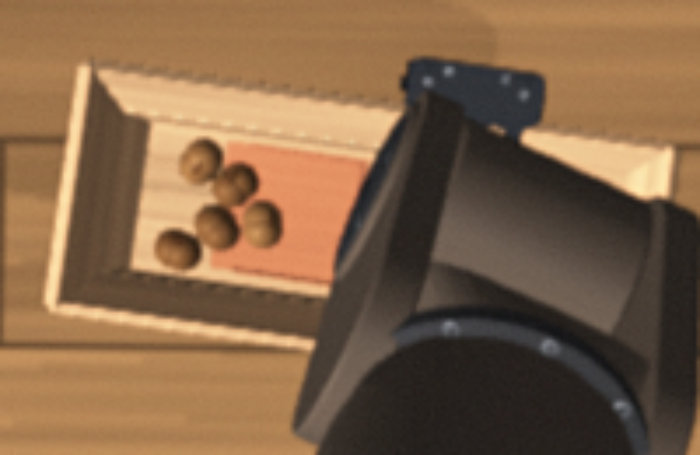

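Two nuts at (236,183) and (262,222) are already over the pan, a third is on the lip, and two are still ahead. I'll keep sweeping.

```bash
python3 -m handwheel '[{"gripper":10,"offset":[-0.2,-0.01,0],"roll":0},{"gripper":10,"offset":[-0.4,-0.01,0],"roll":0},{"gripper":10,"offset":[-0.6,-0.01,0],"roll":0},{"gripper":10,"offset":[-0.8,-0.01,0],"roll":0},{"gripper":10,"offset":[-1,-0.01,0],"roll":0},{"gripper":10,"offset":[-1.2,-0.01,0],"roll":0},{"gripper":10,"offset":[-1.4,-0.01,0],"roll":0},{"gripper":10,"offset":[-1.4,-0.01,0],"roll":0}]';  python3 - <<'E'
from h import *
s=state();print(s["ft_force"],s["torque"])
cv2.imwrite("pics/t6.png",cv2.resize(read_camera("top")[220:350,270:470],None,fx=3.5,fy=3.5))
E
```

```text
time: 11.05
ee_pos: [478.5, -108.1, 94.6]
eef_rot: [-90.0, 0.0, -97.7]
ft_force: [0.7, 1.8, 1.7]
grip_width: 15.8
[0.65318749 1.81702188 1.68252915] [ 0.28355857 -0.41076032  0.01484305]
```

View pics/t6.png

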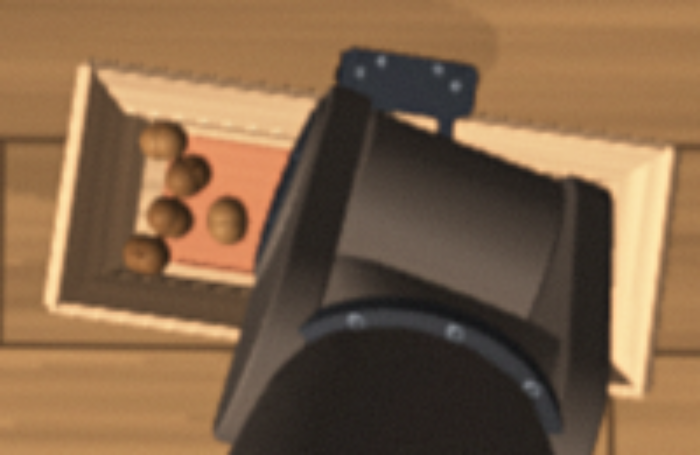

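Three nuts, at (227,220), (188,175) and (169,217), are in the pan. The other two sit in the corners of the tray end. I'll push slightly further, then follow the flare upward.

```bash
python3 -m handwheel '[{"gripper":10,"offset":[-0.1,-0.01,0],"roll":0},{"gripper":10,"offset":[-0.2,-0.01,0],"roll":0},{"gripper":10,"offset":[-0.3,-0.01,0],"roll":0},{"gripper":10,"offset":[-0.4,-0.02,0],"roll":0},{"gripper":10,"offset":[-0.4,-0.02,0],"roll":0}]' 60
cat >> h.py <<'E'
U=np.array([np.cos(np.radians(82.3)),np.sin(np.radians(82.3))]);V=np.array([-U[1],U[0]]);M=np.array([475.7,-109.9])
def nuts(z,box=(225,330,285,400)):
    t=read_camera("top");a,b,c,d=box;hsv=cv2.cvtColor(t[a:b,c:d],cv2.COLOR_BGR2HSV)
    m=cv2.inRange(hsv,(8,90,40),(22,255,135))
    m=cv2.morphologyEx(m,cv2.MORPH_OPEN,np.ones((3,3),np.uint8))
    k,l,st,ce=cv2.connectedComponentsWithStats(m)
    e=state()["ee_pos"][:2]-M
    for i in range(1,k):
        if st[i,4]>30:
            p=ce[i]+[c,a];q=onz("top",*p,z)[:2]-M
            print("blob",st[i,4],p.round(1),"tray",(q@U).round(),(q@V).round(),"scoop",(q@U-(e@U+74)).round(),(q@V-e@V).round())
E
python3 - <<'E'
from h import *
s=state();print(s["ft_force"],s["torque"]);nuts(24)
E
```

```text
time: 11.6
ee_pos: [480.9, -101.6, 96.1]
eef_rot: [-89.8, -0.3, -97.5]
ft_force: [-3.8, -26.2, 7.9]
grip_width: 15.6
[ -3.83015388 -26.16127054   7.94309954] [-5.23432869  0.9979422   0.38079909]
blob 1611 [306.5 283.4] tray 135.0 17.0 scoop 52.0 21.0
blob 81 [319.  280.6] tray 110.0 8.0 scoop 27.0 12.0
blob 47 [335.  280.6] tray 77.0 3.0 scoop -6.0 7.0
```

```bash
python3 -m handwheel '[{"gripper":10,"offset":[0.1,-0.05,0],"roll":0},{"gripper":10,"offset":[0.1,-0.15,0],"roll":0},{"gripper":10,"offset":[0.05,-0.3,0],"roll":0},{"gripper":10,"offset":[-0.05,-0.45,0],"roll":0},{"gripper":10,"offset":[-0.15,-0.6,0],"roll":0},{"gripper":10,"offset":[-0.15,-0.6,0],"roll":0}]'
python3 - <<'E'
from h import *
s=state();print(s["ft_force"],s["torque"])
cv2.imwrite("pics/t7.png",np.vstack([cv2.resize(read_camera("top")[225:330,280:390],None,fx=3.2,fy=3.2),cv2.resize(read_camera("side")[230:310,230:340],None,fx=3.2,fy=3.2)]))
E
```

```text
time: 12.25
ee_pos: [480.5, -94.7, 110.7]
eef_rot: [-90.0, -0.0, -97.6]
ft_force: [-0.1, 0.1, -2.4]
grip_width: 15.8
[-0.09122479  0.11993174 -2.40193847] [-0.2398496  -0.0501295  -0.01861262]
```

View pics/t7.png

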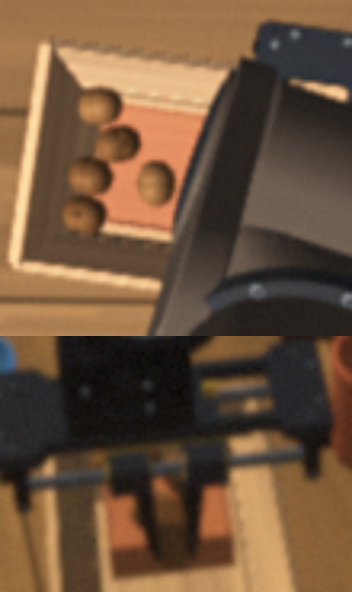

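```bash
python3 - <<'E'
from h import *
from scipy.spatial.transform import Rotation as Ro
e=state()["ee_pos"]-[0,0,5]
def fr(px,z):
    d=onz("top",280+px[0]/3.2,225+px[1]/3.2,z)[:2];q=d-M;w=d-e[:2];return (q@U).round(),(q@V).round(),"scoop",(w@U-74).round(),(w@V).round()
for p in[(99,105),(118,143),(90,176),(83,215),(155,184)]: print("nut",fr(p,40))
print("copper left edge",fr((104,120),28),fr((99,205),28))
for th in(-10,0,10,20):
    R=(Ro.from_euler('z',82.3,degrees=True)*Ro.from_euler('y',th,degrees=True)).as_matrix();o=[]
    for q in[(-42,39,0),(-42,-39,0),(-42,39,30),(-42,-39,30)]:
        X=e+R@(np.array(q)-[-74,0,78]);o.append(tuple(((proj("side",X)-[230,230])*3.2+[0,336]).round().astype(int).tolist()))
    for q in[(42,39,0),(42,-39,0)]:
        X=e+R@(np.array(q)-[-74,0,78]);o.append((tuple(((proj("top",X)-[280,225])*3.2).round().astype(int).tolist()),X.round()))
    print(th,o)
E
```

```text
nut (np.float64(133.0), np.float64(-37.0), 'scoop', np.float64(44.0), np.float64(-34.0))
nut (np.float64(118.0), np.float64(-14.0), 'scoop', np.float64(28.0), np.float64(-12.0))
nut (np.float64(132.0), np.float64(9.0), 'scoop', np.float64(43.0), np.float64(12.0))
nut (np.float64(133.0), np.float64(35.0), 'scoop', np.float64(44.0), np.float64(37.0))
nut (np.float64(90.0), np.float64(8.0), 'scoop', np.float64(1.0), np.float64(11.0))
copper left edge (np.float64(129.0), np.float64(-28.0), 'scoop', np.float64(40.0), np.float64(-25.0)) (np.float64(124.0), np.float64(27.0), 'scoop', np.float64(35.0), np.float64(30.0))
-10 [(105, 557), (229, 543), (102, 532), (228, 517), ((67, 216), array([459.,  37.,  49.])), ((85, 95), array([536.,  26.,  49.]))]
0 [(108, 580), (232, 565), (103, 548), (230, 534), ((86, 217), array([457.,  25.,  27.])), ((103, 99), array([535.,  15.,  27.]))]
10 [(110, 602), (234, 587), (105, 564), (232, 549), ((110, 219), array([455.,  10.,   8.])), ((127, 103), array([533.,  -0.,   8.]))]
20 [(111, 622), (237, 607), (106, 580), (234, 564), ((137, 222), array([453.,  -8.,  -8.])), ((154, 108), array([530., -19.,  -8.]))]
```

The pan is level with two nuts well inside and three on the lip against the flare. I'll ease forward to close the gap.

```bash
python3 -m handwheel '[{"gripper":10,"offset":[-0.1,0,0],"roll":0},{"gripper":10,"offset":[-0.2,0,0],"roll":0},{"gripper":10,"offset":[-0.25,0,0],"roll":0},{"gripper":10,"offset":[-0.25,0,0],"roll":0}]'; python3 -m handwheel '[{"gripper":10,"offset":[-0.1,0,0],"roll":0},{"gripper":10,"offset":[-0.15,0,0],"roll":0},{"gripper":10,"offset":[-0.15,0,0],"roll":0}]'; python3 -c "
from h import *
print(state()['torque'])"
```

```text
time: 12.75
ee_pos: [481.9, -91.5, 111.0]
eef_rot: [-89.8, -0.2, -97.6]
ft_force: [-6.4, -24.1, 7.2]
grip_width: 15.7
time: 13.05
ee_pos: [483.2, -88.2, 111.3]
eef_rot: [-89.7, -0.3, -97.6]
ft_force: [-2.7, -26.3, 7.3]
grip_width: 15.7
[-5.43128785  0.64941947  0.28557878]
```

```bash
python3 -m handwheel '[{"gripper":10,"offset":[0.12,-0.1,0],"roll":0},{"gripper":10,"offset":[0.05,-0.25,0],"roll":0},{"gripper":10,"offset":[-0.1,-0.4,0],"roll":0},{"gripper":10,"offset":[-0.2,-0.55,0],"roll":0},{"gripper":10,"offset":[-0.35,-0.72,0],"roll":0},{"gripper":10,"offset":[-0.35,-0.72,0],"roll":0}]'; python3 - <<'E'
from h import *
s=state();print(s["ft_force"],s["torque"])
nuts(50)
cv2.imwrite("pics/t8.png",np.hstack([cv2.resize(read_camera("top")[225:330,280:390],None,fx=3.2,fy=3.2),cv2.resize(read_camera("side")[230:330,230:340],None,fx=3.2,fy=3.2)[:336]]))
E
```

```text
time: 13.65
ee_pos: [483.2, -77.1, 128.8]
eef_rot: [-89.9, -0.1, -97.6]
ft_force: [-1.5, -10.8, 2.7]
grip_width: 15.8
[ -1.530367   -10.76057319   2.67031147] [-2.02575363  0.28124147  0.19554809]
blob 1182 [302.3 281.7] tray 144.0 14.0 scoop 36.0 17.0
blob 57 [320.7 280.2] tray 107.0 6.0 scoop -1.0 9.0Traceback (most recent call last):
  File "<stdin>", line 4, in <module>
    return _nx.concatenate(arrs, 1, dtype=dtype, casting=casting)
           ~~~~~~~~~~~~~~~^^^^^^^^^^^^^^^^^^^^^^^^^^^^^^^^^^^^^^^
ValueError: all the input array dimensions except for the concatenation axis must match exactly, but along dimension 0, the array at index 0 has size 336 and the array at index 1 has size 320
```

```bash
cat >> h.py <<'E'
def circ(z,box=(225,330,285,400)):
    t=read_camera("top");a,b,c,d=box;g=cv2.resize(cv2.cvtColor(t[a:b,c:d],cv2.COLOR_BGR2GRAY),None,fx=4,fy=4,interpolation=2)
    C=cv2.HoughCircles(cv2.medianBlur(g,7),cv2.HOUGH_GRADIENT,1.5,40,param1=80,param2=22,minRadius=20,maxRadius=36)
    e=state()["ee_pos"][:2]-M
    for x,y,r in (C[0] if C is not None else []):
        q=onz("top",c+x/4,a+y/4,z)[:2]-M;print("circ",round(c+x/4),round(a+y/4),"r",round(r),"tray",(q@U).round(),(q@V).round(),"scoop",(q@U-(e@U+74)).round(),(q@V-e@V).round())
E
python3 -m handwheel '[{"gripper":10,"offset":[0,0.15,0],"roll":0},{"gripper":10,"offset":[0.05,0.3,0],"roll":0},{"gripper":10,"offset":[0.15,0.5,0],"roll":0},{"gripper":10,"offset":[0.25,0.65,0],"roll":0},{"gripper":10,"offset":[0.35,0.8,0],"roll":0},{"gripper":10,"offset":[0.35,0.8,0],"roll":0}]'; python3 - <<'E'
from h import *
s=state();print(s["ft_force"],s["torque"])
circ(45)
E
```

```text
time: 14.4
ee_pos: [481.4, -85.2, 107.7]
eef_rot: [-90.1, 0.0, -97.7]
ft_force: [0.2, -0.8, -2.5]
grip_width: 16.1
[ 0.21155506 -0.76286771 -2.45958099] [-0.42016088 -0.01258286  0.03100121]
circ 312 282 r 22 tray 123.0 12.0 scoop 24.0 15.0
circ 311 260 r 27 tray 133.0 -33.0 scoop 34.0 -30.0
circ 318 270 r 21 tray 116.0 -14.0 scoop 16.0 -12.0
circ 323 281 r 24 tray 101.0 7.0 scoop 2.0 9.0
circ 333 252 r 32 tray 90.0 -55.0 scoop -9.0 -52.0
circ 361 239 r 32 tray 36.0 -90.0 scoop -63.0 -88.0
circ 323 292 r 35 tray 99.0 28.0 scoop -0.0 31.0
circ 388 243 r 32 tray -20.0 -91.0 scoop -120.0 -88.0
circ 309 247 r 25 tray 140.0 -59.0 scoop 41.0 -56.0
circ 305 293 r 28 tray 134.0 36.0 scoop 35.0 39.0
circ 322 249 r 27 tray 114.0 -58.0 scoop 15.0 -55.0
circ 331 262 r 23 tray 91.0 -34.0 scoop -8.0 -31.0
```

```bash
python3 - <<'E'
from h import *
a=cv2.resize(read_camera("top")[225:325,280:390],None,fx=3.6,fy=3.6);b=cv2.resize(read_camera("side")[230:330,230:340],None,fx=3.6,fy=3.6)
cv2.imwrite("pics/t9.png",np.hstack([a,b]))
E
```

```text
(no output)
```

View pics/t9.png

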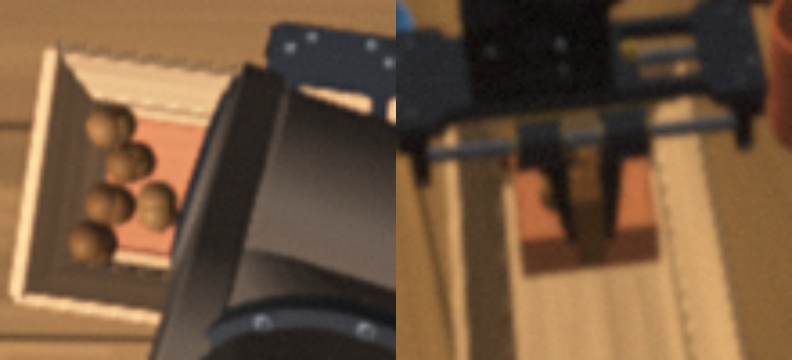

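```bash
python3 - <<'E'
from h import *
from scipy.spatial.transform import Rotation as Ro
e=state()["ee_pos"]-[0,0,5];print(e)
for th in(-20,-15,-10,-5,0,5):
    R=(Ro.from_euler('z',82.3,degrees=True)*Ro.from_euler('y',th,degrees=True)).as_matrix();o=[]
    for q in[(-42,39,0),(-42,-39,0),(-42,39,30),(-42,-39,30)]:
        X=e+R@(np.array(q)-[-74,0,78]);o.append(tuple(((proj("side",X)-[230,230])*3.6+[396,0]).round().astype(int).tolist()))
    X=e+R@(np.array([42,39,0])-[-74,0,78]);Y=e+R@(np.array([42,-39,0])-[-74,0,78])
    print(th,o,((proj("top",X)-[280,225])*3.6).round(),((proj("top",Y)-[280,225])*3.6).round(),"lip z",X[2].round(),"back z",(e+R@(np.array([-42,39,0])-[-74,0,78]))[2].round())
circ(45,(225,325,285,340))
E
```

```text
[481.71317148 -85.12900316 103.19950148]
-20 [(511, 212), (648, 197), (508, 191), (649, 176)] [ 42. 240.] [ 63. 101.] lip z 70.0 back z 41.0
-15 [(513, 225), (650, 209), (509, 201), (650, 184)] [ 49. 240.] [ 70. 103.] lip z 58.0 back z 36.0
-10 [(514, 238), (651, 222), (510, 210), (651, 194)] [ 58. 240.] [ 78. 105.] lip z 47.0 back z 32.0
-5 [(515, 251), (653, 235), (511, 219), (652, 203)] [ 68. 241.] [ 88. 107.] lip z 36.0 back z 28.0
0 [(516, 264), (655, 247), (512, 228), (653, 212)] [ 80. 242.] [100. 109.] lip z 25.0 back z 25.0
5 [(518, 276), (656, 259), (513, 237), (654, 220)] [ 93. 243.] [112. 111.] lip z 15.0 back z 23.0
circ 323 281 r 24 tray 101.0 7.0 scoop 1.0 9.0
circ 311 281 r 27 tray 125.0 10.0 scoop 26.0 13.0
circ 318 269 r 21 tray 115.0 -15.0 scoop 16.0 -13.0
circ 311 259 r 28 tray 133.0 -35.0 scoop 34.0 -32.0
circ 322 249 r 35 tray 114.0 -58.0 scoop 15.0 -56.0
circ 304 293 r 33 tray 136.0 37.0 scoop 37.0 39.0
circ 309 248 r 21 tray 141.0 -56.0 scoop 41.0 -54.0
```

The side view puts the pan's back edge at (525,275)–(658,260), which fits a lip-down tilt of about 5°. The nuts lie at scoop x of about 1, 16, 26 and 34 inside the pan, with one outside at a corner. I'll press the pan flat on the floor here. Then I'll back to the empty end and push the pan's back against that flare, which should tilt the lip up in the grip.

```bash
python3 -m handwheel '[{"gripper":10,"offset":[0.1,0.1,0],"roll":0},{"gripper":10,"offset":[0.22,0.22,0],"roll":0},{"gripper":10,"offset":[0.34,0.34,0],"roll":0},{"gripper":10,"offset":[0.45,0.45,0],"roll":0},{"gripper":10,"offset":[0.48,0.52,0],"roll":0},{"gripper":10,"offset":[0.48,0.52,0],"roll":0}]' 35; python3 - <<'E'
from h import *
s=state();print(s["ft_force"],s["torque"])
circ(24,(225,325,285,340))
E
```

```text
time: 15.2
ee_pos: [480.1, -97.8, 95.1]
eef_rot: [-90.0, -0.0, -97.7]
ft_force: [-0.6, -2.4, 3.2]
grip_width: 15.6
[-0.60617546 -2.40418981  3.16589913] [-0.18165866  0.11463479  0.10390063]
circ 314 260 r 23 tray 126.0 -34.0 scoop 39.0 -31.0
circ 324 283 r 31 tray 99.0 10.0 scoop 12.0 13.0
circ 319 271 r 32 tray 114.0 -12.0 scoop 27.0 -9.0
circ 314 282 r 25 tray 121.0 12.0 scoop 34.0 14.0
circ 309 291 r 21 tray 127.0 32.0 scoop 41.0 34.0
```

```bash
python3 -m handwheel '[{"gripper":10,"offset":[0.05,-0.03,0],"roll":0},{"gripper":10,"offset":[0.13,-0.03,0],"roll":0},{"gripper":10,"offset":[0.24,-0.03,0],"roll":0},{"gripper":10,"offset":[0.38,-0.03,0],"roll":0},{"gripper":10,"offset":[0.54,-0.03,0],"roll":0},{"gripper":10,"offset":[0.72,-0.03,0],"roll":0},{"gripper":10,"offset":[0.9,-0.03,0],"roll":0},{"gripper":10,"offset":[1.08,-0.03,0],"roll":0}]' 35; python3 - <<'E'
from h import *
s=state();print(s["ft_force"],s["torque"])
circ(24,(225,325,285,352))
E
```

```text
time: 16.05
ee_pos: [476.4, -124.4, 95.9]
eef_rot: [-90.0, -0.0, -97.7]
ft_force: [0.5, -0.4, -1.8]
grip_width: 16.0
[ 0.52980232 -0.41823379 -1.8387067 ] [-0.12633984 -0.10311432  0.01513369]
circ 333 273 r 27 tray 84.0 -13.0 scoop 24.0 -10.0
circ 326 282 r 28 tray 95.0 9.0 scoop 36.0 11.0
circ 317 263 r 22 tray 119.0 -28.0 scoop 59.0 -25.0
circ 339 284 r 27 tray 68.0 9.0 scoop 9.0 12.0
circ 312 290 r 21 tray 122.0 28.0 scoop 62.0 31.0
circ 322 251 r 32 tray 113.0 -55.0 scoop 54.0 -52.0
circ 340 323 r 25 tray 54.0 89.0 scoop -5.0 92.0
```

```bash
python3 -m handwheel '[{"gripper":10,"offset":[0.12,-0.01,0],"roll":0},{"gripper":10,"offset":[0.32,-0.01,0],"roll":0},{"gripper":10,"offset":[0.6,-0.01,0],"roll":0},{"gripper":10,"offset":[0.95,-0.01,0],"roll":0},{"gripper":10,"offset":[1.35,-0.01,0],"roll":0},{"gripper":10,"offset":[1.75,-0.01,0],"roll":0},{"gripper":10,"offset":[2.15,-0.01,0],"roll":0},{"gripper":10,"offset":[2.4,-0.01,0],"roll":0}]' 35; python3 -m handwheel '[{"gripper":10,"offset":[0.15,-0.01,0],"roll":0},{"gripper":10,"offset":[0.4,-0.01,0],"roll":0},{"gripper":10,"offset":[0.8,-0.01,0],"roll":0},{"gripper":10,"offset":[1.2,-0.01,0],"roll":0},{"gripper":10,"offset":[1.6,-0.01,0],"roll":0},{"gripper":10,"offset":[2.0,-0.01,0],"roll":0},{"gripper":10,"offset":[2.4,-0.01,0],"roll":0},{"gripper":10,"offset":[2.7,-0.01,0],"roll":0}]' 35; python3 - <<'E'
from h import *
s=state();print(s["ft_force"],s["torque"])
circ(24,(225,325,285,400))
E
```

```text
time: 16.9
ee_pos: [468.3, -184.6, 96.1]
eef_rot: [-90.0, -0.0, -97.7]
ft_force: [0.1, -0.1, -1.2]
grip_width: 15.7
time: 17.7
ee_pos: [459.3, -251.3, 96.4]
eef_rot: [-90.0, -0.0, -97.7]
ft_force: [-0.2, -0.8, -2.7]
grip_width: 15.7
[-0.15466905 -0.79072538 -2.7130638 ] [-0.12366532 -0.09870262  0.04070305]
circ 393 282 r 29 tray -43.0 -12.0 scoop 26.0 -9.0
circ 388 293 r 22 tray -36.0 12.0 scoop 33.0 15.0
circ 316 278 r 22 tray 118.0 3.0 scoop 187.0 6.0
circ 316 263 r 27 tray 122.0 -28.0 scoop 191.0 -25.0
circ 316 290 r 32 tray 114.0 29.0 scoop 183.0 32.0
circ 329 250 r 24 tray 99.0 -60.0 scoop 168.0 -57.0
```

```bash
python3 -m handwheel '[{"gripper":10,"offset":[0.15,-0.15,0],"roll":0},{"gripper":10,"offset":[0.4,-0.36,0],"roll":0},{"gripper":10,"offset":[0.7,-0.36,0],"roll":0},{"gripper":10,"offset":[0.95,-0.36,0],"roll":0},{"gripper":10,"offset":[1.1,-0.36,0],"roll":0},{"gripper":10,"offset":[1.2,-0.34,0],"roll":0},{"gripper":10,"offset":[1.3,-0.3,0],"roll":0},{"gripper":10,"offset":[1.3,-0.3,0],"roll":0}]' 35; python3 -m handwheel '[{"gripper":10,"offset":[0.1,0.04,0],"roll":0},{"gripper":10,"offset":[0.2,0.08,0],"roll":0},{"gripper":10,"offset":[0.3,0.12,0],"roll":0},{"gripper":10,"offset":[0.4,0.16,0],"roll":0},{"gripper":10,"offset":[0.4,0.16,0],"roll":0}]'; python3 - <<'E'
from h import *
s=state();print(s["ft_force"],s["torque"])
E
```

```text
time: 18.55
ee_pos: [455.1, -282.2, 104.0]
eef_rot: [-90.0, 0.1, -97.7]
ft_force: [1.4, 5.8, 4.0]
grip_width: 15.5
time: 19.05
ee_pos: [453.8, -292.1, 100.2]
eef_rot: [-90.0, 0.1, -97.7]
ft_force: [0.8, 5.7, 5.2]
grip_width: 15.7
[0.84104338 5.65764091 5.23564337] [ 1.07994598 -0.2606643  -0.01148378]
```

```bash
python3 -m handwheel '[{"gripper":10,"offset":[0.1,0.04,0],"roll":0},{"gripper":10,"offset":[0.2,0.08,0],"roll":0},{"gripper":10,"offset":[0.3,0.12,0],"roll":0},{"gripper":10,"offset":[0.4,0.16,0],"roll":0},{"gripper":10,"offset":[0.4,0.16,0],"roll":0}]'; python3 -m handwheel '[{"gripper":10,"offset":[-0.1,-0.3,0],"roll":0},{"gripper":10,"offset":[-0.3,-0.8,0],"roll":0},{"gripper":10,"offset":[-0.4,-1.2,0],"roll":0},{"gripper":10,"offset":[-0.4,-1.2,0],"roll":0}]' 60; python3 - <<'E'
from h import *
s=state();print(s["ee_pos"],s["ft_force"],s["torque"])
circ(50,(225,325,340,420))
a=cv2.resize(read_camera("top")[225:325,285:435],None,fx=2.6,fy=3.6);b=cv2.resize(read_camera("side")[290:410,220:340],None,fx=3,fy=3)
cv2.imwrite("pics/t10.png",np.hstack([a,b]))
E
```

```text
time: 19.55
ee_pos: [452.5, -301.7, 96.2]
eef_rot: [-90.0, 0.1, -97.7]
ft_force: [0.7, 6.9, 6.3]
grip_width: 15.6
time: 19.95
ee_pos: [454.4, -292.6, 127.7]
eef_rot: [-89.9, -0.1, -97.6]
ft_force: [0.1, -0.1, -2.8]
grip_width: 15.6
[ 454.3502767  -292.57416565  127.72843746] [ 0.11172246 -0.11254339 -2.81434242] [-0.19823131 -0.11147155 -0.01287145]
circ 402 316 r 34 tray -67.0 54.0 scoop 43.0 57.0
```

View pics/t10.png

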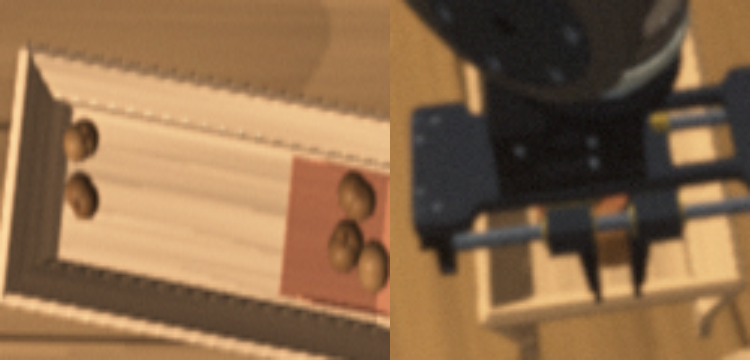

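Three nuts have rolled to the back of the lip-up pan at (355,195), (345,245) and (373,265). Two are left in the tray at (80,140) and (80,195). All my views are used, so the rest is numeric. Next I'll lift and carry.

```bash
python3 -m handwheel '[{"gripper":10,"offset":[0,-0.3,0],"roll":0},{"gripper":10,"offset":[0,-0.9,0],"roll":0},{"gripper":10,"offset":[0,-1.7,0],"roll":-0.1},{"gripper":10,"offset":[0,-2.5,0],"roll":-0.2},{"gripper":10,"offset":[0,-3.3,0],"roll":-0.28},{"gripper":10,"offset":[0,-4.1,0],"roll":-0.28},{"gripper":10,"offset":[0,-4.6,0],"roll":-0.28},{"gripper":10,"offset":[0,-4.8,0],"roll":-0.28}]'; python3 - <<'E'
from h import *
from scipy.spatial.transform import Rotation as Ro
s=state();e=s["ee_pos"];print(e,s["ft_force"],rows(np.array([538.3,186.8,248])-e))
# tilt from lip pixels of the last picture
g=np.array([454.35,-292.57,122.7])
for th in(0,-8,-12,-16,-20):
    R=(Ro.from_euler('z',82.3,degrees=True)*Ro.from_euler('y',th,degrees=True)).as_matrix()
    print(th,[proj("top",g+R@(np.array(q)-[-74,0,78])).round(1) for q in((42,-39,0),(42,39,0))])
print("seen (397.3,268.6),(393.1,307.2)")
E
```

```text
time: 20.9
ee_pos: [453.9, -292.6, 247.0]
eef_rot: [-89.9, -0.1, -95.4]
ft_force: [0.9, -0.4, -2.7]
grip_width: 15.8
[ 453.88850738 -292.61726115  247.01546738] [ 0.86353228 -0.38443765 -2.69622125] [-19.41  -0.05   1.54]
0 [array([408. , 269.3]), array([402.9, 307.1])]
-8 [array([404.7, 268.6]), array([399.5, 306.9])]
-12 [array([403.4, 268.3]), array([398.2, 306.9])]
-16 [array([402.5, 268. ]), array([397.2, 307. ])]
-20 [array([401.9, 267.7]), array([396.6, 307.2])]
seen (397.3,268.6),(393.1,307.2)
```

```bash
python3 -m handwheel '[{"gripper":10,"offset":[-0.2,0,0],"roll":0},{"gripper":10,"offset":[-0.6,0,0.05],"roll":0},{"gripper":10,"offset":[-1.2,0,0.1],"roll":0},{"gripper":10,"offset":[-2,0,0.16],"roll":0},{"gripper":10,"offset":[-3,0,0.24],"roll":0},{"gripper":10,"offset":[-4,0,0.32],"roll":0},{"gripper":10,"offset":[-5,0,0.4],"roll":0},{"gripper":10,"offset":[-6,0,0.48],"roll":0}]' >/dev/null
python3 -m handwheel '[{"gripper":10,"offset":[-1,0,0.08],"roll":0},{"gripper":10,"offset":[-2,0,0.16],"roll":0},{"gripper":10,"offset":[-3,0,0.24],"roll":0},{"gripper":10,"offset":[-4,0,0.32],"roll":0},{"gripper":10,"offset":[-5,0,0.4],"roll":0},{"gripper":10,"offset":[-6,0,0.48],"roll":0},{"gripper":10,"offset":[-7,0,0.56],"roll":0},{"gripper":10,"offset":[-8,0,0.64],"roll":0}]'
python3 -m handwheel '[{"gripper":10,"offset":[-0.9,0,0.07],"roll":0},{"gripper":10,"offset":[-1.7,0,0.14],"roll":0},{"gripper":10,"offset":[-2.4,0,0.2],"roll":0},{"gripper":10,"offset":[-3,0,0.26],"roll":0},{"gripper":10,"offset":[-3.4,0,0.32],"roll":0},{"gripper":10,"offset":[-3.6,0,0.36],"roll":0},{"gripper":10,"offset":[-3.7,0,0.38],"roll":0},{"gripper":10,"offset":[-3.7,0,0.38],"roll":0}]'
python3 - <<'E'
from h import *
s=state();e=s["ee_pos"];print(e,s["ft_force"],rows(np.array([538.3,186.8,248])-e))
E
```

```text
time: 22.5
ee_pos: [514.1, 55.5, 245.3]
eef_rot: [-90.1, -0.0, -95.4]
ft_force: [0.5, 0.3, -2.1]
grip_width: 16.2
time: 23.3
ee_pos: [533.0, 144.4, 245.8]
eef_rot: [-90.0, -0.0, -95.4]
ft_force: [0.1, 0.0, -2.1]
grip_width: 16.0
[532.96723298 144.4180376  245.80022216] [ 0.07152644  0.00495588 -2.14963508] [-1.71 -0.09  0.05]
```

```bash
python3 - <<'E'
from h import *
c=np.array([np.cos(np.radians(-5.5)),np.sin(np.radians(-5.5))]);d=np.array([-c[1],c[0]]);B=np.array([436,272])
def f(px,z):
    w=onz("top",110+px[0]/2.2,85+px[1]/2.2,z)[:2]-B;return (w@c).round(),(w@d).round()
for n,p,z in[("left wall top front",(53,413),130),("left wall top back",(75,253),130),("inner front left floor?",(80,408),130),("panel outer left",(35,428),140),("bar L",(85,478),112),("bar R",(208,492),112),("chest front R",(272,272),150),("front L",(50,248),150)]:print(n,f(p,z))
e=state()["ee_pos"][:2]-B;print("tcp",e@c,e@d)
E
```

```text
left wall top front (np.float64(52.0), np.float64(83.0))
left wall top back (np.float64(192.0), np.float64(82.0))
inner front left floor? (np.float64(59.0), np.float64(61.0))
panel outer left (np.float64(38.0), np.float64(93.0))
bar L (np.float64(-2.0), np.float64(55.0))
bar R (np.float64(-2.0), np.float64(-54.0))
chest front R (np.float64(191.0), np.float64(-94.0))
front L (np.float64(192.0), np.float64(96.0))
tcp 108.7490042709092 -117.70070294035298
```

```bash
python3 -m handwheel '[{"gripper":10,"offset":[-0.2,0,0.05],"roll":0},{"gripper":10,"offset":[-0.6,0,0.15],"roll":0},{"gripper":10,"offset":[-1.1,0,0.25],"roll":0},{"gripper":10,"offset":[-1.5,0,0.32],"roll":0},{"gripper":10,"offset":[-1.7,0,0.32],"roll":0},{"gripper":10,"offset":[-1.7,0,0.32],"roll":0}]'
python3 -m handwheel '[{"gripper":10,"offset":[0,0,0],"roll":0},{"gripper":10,"offset":[0,0,0],"roll":0}]' 12
python3 - <<'E'
from h import *
s=state();print(s["ft_force"],s["torque"])
E
python3 -m handwheel '[{"gripper":10,"offset":[0,0,0],"roll":0},{"gripper":10,"offset":[0,0,0],"roll":0},{"gripper":10,"offset":[0,0,0],"roll":0}]' 8
python3 - <<'E'
from h import *
s=state();print(s["ft_force"],s["torque"]);a=read_camera("top");b=read_camera("side")
cv2.imwrite("pics/d1t.png",a);cv2.imwrite("pics/d1s.png",b)
def cop(im,n):
    hsv=cv2.cvtColor(im,cv2.COLOR_BGR2HSV);m=cv2.inRange(hsv,(3,90,60),(12,220,255));box={"top":(100,130,260,300),"side":(180,100,345,240)}[n];x0,y0,x1,y1=box
    ys,xs=np.nonzero(m[y0:y1,x0:x1]);print(n,len(xs),xs.min()+x0 if len(xs) else 0,xs.max()+x0 if len(xs) else 0)
cop(a,"top");cop(b,"side")
E
```

```text
time: 23.9
ee_pos: [544.9, 187.0, 245.7]
eef_rot: [-90.0, -0.0, -95.4]
ft_force: [-0.5, -0.0, -1.4]
grip_width: 15.8
time: 24.1
ee_pos: [544.9, 185.9, 245.9]
eef_rot: [-90.0, -0.0, -95.4]
ft_force: [1.1, 0.4, -1.7]
grip_width: 16.0
[ 1.14390714  0.43795541 -1.73121281] [-0.20940811 -0.14811576 -0.00426397]
time: 24.4
ee_pos: [545.0, 185.9, 245.9]
eef_rot: [-90.0, -0.0, -95.4]
ft_force: [0.7, -0.3, -2.3]
grip_width: 15.8
[ 0.65879056 -0.3331422  -2.32122759] [-0.27030287 -0.08617178  0.03504578]
top 6580 120 251
side 3521 205 344
```

```bash
cat >> h.py <<'E'
from scipy.spatial.transform import Rotation as Ro
def pan(side=(-32,0,32)):
    t=read_camera("top");h=cv2.cvtColor(t,cv2.COLOR_BGR2HSV);e=state()["ee_pos"]
    d=np.array([.096,.995,0]);c=np.array([.995,-.096,0])
    for s in side:
        o=""
        for k in range(0,180,6):
            u,v=proj("top",np.r_[e[:2],190]+d*k+c*s).round().astype(int);H,S,Vv=h[v,u];o+=f"{k}:{H},{S},{Vv} "
        print(s,o)
    for th in(-20,-10,0,10,20,30,40,50):
        # equivalent k of the lip as seen at z=190 plane
        X=e-[0,0,5]+(Ro.from_euler('z',84.5,degrees=True)*Ro.from_euler('y',th,degrees=True)).as_matrix()@np.array([116,0,-78.])
        print(th,"lip k",((onz("top",*proj("top",X),190)-e)@d).round(),"z",X[2].round(),end=" | ")
    print()
E
python3 -c "
from h import *
pan()"
```

```text
-32 0:15,62,33 6:11,78,36 12:11,62,33 18:17,58,31 24:14,69,81 30:11,64,84 36:11,66,85 42:13,69,85 48:13,68,102 54:13,65,82 60:15,66,85 66:14,61,83 72:13,62,87 78:15,64,88 84:12,69,92 90:13,68,94 96:11,67,92 102:14,70,95 108:13,71,94 114:13,65,98 120:11,70,98 126:14,69,100 132:13,66,101 138:12,63,102 144:13,68,101 150:12,66,104 156:12,67,103 162:13,69,104 168:14,64,103 174:13,61,104 
0 0:30,9,30 6:13,70,44 12:15,59,43 18:13,53,34 24:21,48,37 30:13,65,82 36:11,67,84 42:11,65,86 48:11,72,85 54:14,67,106 60:12,69,100 66:13,68,105 72:14,62,103 78:13,69,104 84:13,62,107 90:13,67,106 96:14,70,110 102:14,66,105 108:12,65,106 114:13,67,111 120:13,64,111 126:13,63,109 132:12,63,114 138:12,62,111 144:15,65,110 150:12,64,107 156:12,63,110 162:14,62,107 168:14,64,107 174:13,64,107 
32 0:120,12,22 6:120,24,21 12:135,24,21 18:13,45,40 24:11,71,61 30:17,66,35 36:10,65,86 42:13,75,85 48:13,69,85 54:12,66,85 60:14,64,87 66:13,65,110 72:12,63,110 78:12,62,103 84:14,61,101 90:12,71,101 96:11,66,104 102:13,64,99 108:14,66,101 114:14,65,98 120:14,68,94 126:13,66,97 132:14,67,92 138:12,67,95 144:12,71,93 150:11,67,92 156:13,66,89 162:14,65,86 168:11,60,89 174:13,63,85 
-20 lip k 142.0 z 207.0 | -10 lip k 126.0 z 184.0 | 0 lip k 107.0 z 163.0 | 10 lip k 86.0 z 144.0 | 20 lip k 64.0 z 128.0 | 30 lip k 41.0 z 115.0 | 40 lip k 18.0 z 107.0 | 50 lip k -4.0 z 102.0 |
```

```bash
cat >> h.py <<'E'
def sidepan(yaw=84.5,ths=(-20,-10,0,10,20,30,40,50)):
    t=read_camera("side");h=cv2.cvtColor(t,cv2.COLOR_BGR2HSV);g=state()["ee_pos"]-[0,0,5]
    u,v=proj("side",g);m=cv2.inRange(h,(2,90,50),(12,230,255))
    x0,y0=int(u)-45,int(v)-30;sub=m[y0:y0+130,x0:x0+100]
    k,l,st,ce=cv2.connectedComponentsWithStats(sub)
    for i in range(1,k):
        if st[i,4]>40: print("copper x",st[i,0]+x0,st[i,0]+st[i,2]+x0,"y",st[i,1]+y0,st[i,1]+st[i,3]+y0,"n",st[i,4])
    for th in ths:
        R=(Ro.from_euler('z',yaw,degrees=True)*Ro.from_euler('y',th,degrees=True)).as_matrix()
        print(th,*[proj("side",g+R@(np.array(q)-[-74,0,78])).round().astype(int).tolist() for q in((-42,39,0),(-42,-39,0),(-42,39,30),(-42,-39,30),(42,39,0),(42,-39,0))])
E
python3 -c "
from h import *
sidepan()"
```

```text
copper x 238 262 y 113 119 n 111
copper x 288 306 y 116 147 n 340
copper x 274 282 y 118 131 n 92
copper x 239 273 y 120 150 n 683
copper x 304 333 y 133 182 n 672
copper x 260 297 y 150 172 n 374
copper x 233 243 y 180 188 n 58
copper x 233 243 y 191 202 n 66
-20 [260, 156] [294, 153] [259, 148] [294, 144] [255, 127] [289, 124]
-10 [261, 162] [295, 159] [260, 152] [295, 149] [257, 138] [290, 134]
0 [261, 168] [296, 164] [260, 157] [296, 153] [258, 148] [291, 145]
10 [262, 173] [297, 170] [261, 161] [296, 157] [259, 159] [292, 155]
20 [263, 178] [298, 174] [261, 164] [297, 161] [261, 169] [294, 165]
30 [264, 181] [299, 177] [262, 168] [298, 164] [262, 178] [295, 175]
40 [264, 184] [300, 180] [262, 170] [298, 166] [263, 187] [297, 183]
50 [265, 186] [301, 181] [263, 172] [299, 168] [265, 195] [298, 191]
```

At 8 N the scoop is already swinging lip-down (about +6°), so I'll loosen it step by step.

```bash
python3 -m handwheel '[{"gripper":10,"offset":[0,0,0],"roll":0},{"gripper":10,"offset":[0,0,0],"roll":0},{"gripper":10,"offset":[0,0,0],"roll":0}]' 6
python3 -c "
from h import *
sidepan(ths=())"
python3 -m handwheel '[{"gripper":10,"offset":[0,0,0],"roll":0},{"gripper":10,"offset":[0,0,0],"roll":0},{"gripper":10,"offset":[0,0,0],"roll":0}]' 5
python3 -c "
from h import *
sidepan(ths=());print(state()['ft_force'])"
```

```text
time: 24.9
ee_pos: [545.0, 186.1, 245.9]
eef_rot: [-90.0, -0.0, -95.4]
ft_force: [-0.4, -0.3, -1.6]
grip_width: 16.1
copper x 239 262 y 113 119 n 111
copper x 288 306 y 116 147 n 339
copper x 239 273 y 120 150 n 696
copper x 274 282 y 119 132 n 96
copper x 304 333 y 134 182 n 684
copper x 261 297 y 151 173 n 419
copper x 233 243 y 180 188 n 57
copper x 233 243 y 191 201 n 67
time: 25.25
ee_pos: [545.0, 186.1, 245.9]
eef_rot: [-90.0, -0.0, -95.4]
ft_force: [-0.7, -0.2, -1.6]
grip_width: 15.7
copper x 239 261 y 113 119 n 110
copper x 288 306 y 116 147 n 333
copper x 239 272 y 120 150 n 690
copper x 274 282 y 119 134 n 98
copper x 304 333 y 133 183 n 727
copper x 261 297 y 151 173 n 423
copper x 233 243 y 180 188 n 57
copper x 233 243 y 191 202 n 69
[-0.06593779 -0.13599779 -1.7581936 ]
```

```bash
python3 -m handwheel '[{"gripper":10,"offset":[0,0,0],"roll":0},{"gripper":10,"offset":[0,0,0],"roll":0},{"gripper":10,"offset":[0,0,0],"roll":0},{"gripper":10,"offset":[0,0,0],"roll":0}]' 3
python3 -c "
from h import *
sidepan(ths=());print(state()['ft_force'])
t=read_camera('side');h=cv2.cvtColor(t,cv2.COLOR_BGR2HSV)
for x in(266,292):print(x,[(y,*h[y,x].tolist()) for y in range(140,192,2)])"
```

```text
time: 25.7
ee_pos: [545.0, 186.1, 245.9]
eef_rot: [-90.0, -0.0, -95.4]
ft_force: [-0.3, 0.8, -1.5]
grip_width: 16.0
copper x 239 262 y 113 119 n 109
copper x 288 307 y 116 147 n 340
copper x 239 272 y 120 150 n 685
copper x 274 283 y 119 133 n 98
copper x 304 333 y 133 182 n 725
copper x 261 299 y 166 185 n 396
copper x 233 243 y 180 188 n 56
copper x 233 243 y 191 201 n 66
[-0.12749463  0.39884599 -1.7542322 ]
266 [(140, 8, 170, 72), (142, 10, 179, 74), (144, 8, 156, 75), (146, 10, 174, 66), (148, 11, 155, 66), (150, 16, 130, 122), (152, 18, 119, 122), (154, 18, 125, 94), (156, 19, 123, 95), (158, 20, 119, 92), (160, 19, 135, 87), (162, 13, 152, 79), (164, 11, 155, 56), (166, 15, 165, 51), (168, 13, 156, 62), (170, 10, 158, 84), (172, 12, 181, 79), (174, 11, 166, 83), (176, 10, 163, 83), (178, 12, 172, 83), (180, 12, 167, 87), (182, 14, 136, 118), (184, 20, 116, 180), (186, 20, 113, 187), (188, 20, 113, 190), (190, 19, 111, 193)]
292 [(140, 10, 169, 65), (142, 9, 174, 63), (144, 13, 160, 78), (146, 17, 149, 115), (148, 19, 122, 159), (150, 19, 118, 108), (152, 20, 116, 90), (154, 20, 125, 88), (156, 21, 111, 87), (158, 20, 117, 89), (160, 19, 111, 85), (162, 20, 119, 92), (164, 19, 115, 155), (166, 17, 129, 148), (168, 10, 149, 89), (170, 9, 154, 83), (172, 12, 181, 79), (174, 11, 170, 81), (176, 10, 160, 86), (178, 12, 175, 80), (180, 13, 177, 69), (182, 14, 158, 50), (184, 15, 151, 54), (186, 20, 123, 133), (188, 21, 120, 172), (190, 19, 120, 106)]
```

The pan is now tilted about 40° lip-down (edge rows 166–185 match). I'll firm the grip, give it a small shake over the drawer, then lift and clear the view.

```bash
python3 -m handwheel '[{"gripper":10,"offset":[0,-0.2,0],"roll":0},{"gripper":10,"offset":[0,-0.2,0],"roll":0},{"gripper":10,"offset":[-0.6,-0.4,0],"roll":0},{"gripper":10,"offset":[0.2,-0.4,0],"roll":0},{"gripper":10,"offset":[-0.6,-0.4,0],"roll":0},{"gripper":10,"offset":[0.2,-0.4,0],"roll":0},{"gripper":10,"offset":[0.2,-0.4,0],"roll":0}]' 50
python3 -m handwheel '[{"gripper":10,"offset":[0,-1,0],"roll":0},{"gripper":10,"offset":[0,-2.2,0],"roll":0},{"gripper":10,"offset":[0.5,-3,0],"roll":0},{"gripper":10,"offset":[2,-3,0],"roll":0},{"gripper":10,"offset":[4,-3,0],"roll":0},{"gripper":10,"offset":[6,-3,0],"roll":0},{"gripper":10,"offset":[8,-3,0],"roll":0},{"gripper":10,"offset":[9,-3,0],"roll":0}]'
python3 - <<'E'
from h import *
for n,b in(("top",(200,285,125,250)),("side",(110,230,250,330))):
    t=read_camera(n);cv2.imwrite(f"pics/after_{n}.png",t);y0,y1,x0,x1=b
    h=cv2.cvtColor(t,cv2.COLOR_BGR2HSV)[y0:y1,x0:x1]
    pale=cv2.inRange(h,(12,20,140),(35,130,255));ys,xs=np.nonzero(pale);print(n,"pale",len(xs),xs.min()+x0,xs.max()+x0,ys.min()+y0,ys.max()+y0)
    dark=cv2.inRange(h,(4,60,20),(25,255,150))
    k,l,st,ce=cv2.connectedComponentsWithStats(dark)
    for i in range(1,k):
        if 30<st[i,4]<1500: print(n,"dark",st[i].tolist(),(st[i,:2]+[x0,y0]).tolist(),(ce[i]+[x0,y0]).round(1))
E
```

```text
time: 26.5
ee_pos: [544.5, 181.1, 256.1]
eef_rot: [-90.0, -0.0, -95.4]
ft_force: [-0.6, -0.2, -2.4]
grip_width: 15.8
time: 27.3
ee_pos: [523.0, -45.3, 331.4]
eef_rot: [-90.0, -0.0, -95.5]
ft_force: [-0.1, 0.5, -2.3]
grip_width: 15.7
top pale 6040 126 249 200 284
top dark [0, 0, 19, 3, 39] [125, 200] [134.2 200.6]
top dark [30, 24, 12, 14, 112] [155, 224] [161.1 230. ]
top dark [65, 26, 11, 14, 109] [190, 226] [195.7 232.1]
top dark [0, 57, 11, 3, 31] [125, 257] [129.7 258. ]
side pale 1147 250 315 147 193
side dark [55, 0, 25, 10, 199] [305, 110] [317.4 114.2]
```

```bash
python3 - <<'E'
from h import *
t=cv2.imread("pics/after_top.png");h=cv2.cvtColor(t,cv2.COLOR_BGR2HSV)
g=h[...,2]
for y in range(192,290,3): print(y,"".join("@#*+=-:. "[min(8,int(g[y-1:y+2,x-1:x+1].mean())//28)] for x in range(128,252,2)))
e=state()["ee_pos"];print(e)
c=np.array([np.cos(np.radians(-5.5)),np.sin(np.radians(-5.5))]);d=np.array([-c[1],c[0]]);B=np.array([436,272])
for p in((161,230),(195.7,232)):
    w=onz("top",*p,100)[:2]-B;print((w@c).round(),(w@d).round())
circ(24,(230,330,285,345))
E
```

```text
192 ---+++++++++++++++++++++++++++++++++++++++++*+**++++++++*#####
195 --=+++++++++++++++++++++++++++++++++++++++++*+*++*++++++######
198 --=++*+*++++++++++++++++++++++++++++++++++++++*+++++++++#####@
201 =======+: +*++::---==+++++++++++++++++++++++++*+++++++++######
204 ::::::::  +++-         ....::---===++++++++*+++++++++++*######
207 -------: .+++:                      ....::---==++++++++*######
210 -------: :+++.                                     .-***#####*
213 :------. -+++                                       :+=++*##@+
216 -------. =++=                                       =*-::=###+
219 ------:  +++-                                       =+-::+#*=-
222 ------: .+++:                                       ++===+*+--
225 ------: :+++. :+**-             .::.               .++--------
228 ------. -+++ .-=+*#=           :=+**-              :++--------
231 :-::::. =++= .--=*#+           --=+**.             -*=--------
234 ::::::  +++-  :-=+#=           --=+**.             =+=--------
237 :::::: .+++:   .:-:            .-=+*-              ++-:-::-:--
240 :-::-. :+++.            
[... 525 characters left out ...]
::                                  -+=:---------
267 :::: .+++:                                       =+-::::-:----
270 :::. .==+:                                       ++-::::::::::
273 --=-.         .   ....                          .++-::::::::::
276 :::::::::::::.....           .....              .++:::::::::::
279 ::::::::::::::::::::::::::....           .....  -+=:::::::::::
282 ::::::::::::::::::::::::::::::::--:::::.....    =*=:::::::::::
285 :::::::....... .-:::::::::::::::::::::::::::::::--+**-::::::::
288 ::::.:::...    :::::::::::::::::::::::::::::::::::+#*-::::::::
[523.33001436 -45.11129829 331.24639645]
140.0 53.0
143.0 -16.0
circ 315 292 r 34 tray 115.0 32.0 scoop -31.0 70.0
```

All three nuts show up in the drawer at (161,230), (196,232) and (154,258). Next is setting the scoop down. I'll pivot it flat about its lip on the table, at a spot clear of everything.

```bash
python3 - <<'E'
from h import *
print(rows(np.array([656,-144,165])-state()["ee_pos"]))
E
python3 -m handwheel '[{"gripper":10,"offset":[2,0,3],"roll":0},{"gripper":10,"offset":[3,1,4.6],"roll":0},{"gripper":10,"offset":[3.4,2.5,5.65],"roll":0},{"gripper":10,"offset":[3.4,4,5.65],"roll":0},{"gripper":10,"offset":[3.4,5.5,5.65],"roll":0},{"gripper":10,"offset":[3.4,6.5,5.65],"roll":0},{"gripper":10,"offset":[3.4,6.5,5.65],"roll":0},{"gripper":10,"offset":[3.4,6.5,5.65],"roll":0}]'
python3 - <<'E'
from h import *
sidepan(ths=(30,40,50));print(state()["ft_force"])
circ(24,(230,330,285,345))
E
```

```text
[3.48 6.65 5.67]
time: 28.25
ee_pos: [656.6, -139.7, 169.3]
eef_rot: [-90.0, -0.0, -95.4]
ft_force: [-0.2, 0.2, -0.4]
grip_width: 16.1
copper x 337 374 y 238 275 n 696
copper x 348 368 y 238 247 n 104
copper x 352 401 y 273 304 n 713
30 [360, 303] [401, 297] [359, 287] [400, 282] [351, 289] [388, 284]
40 [362, 307] [403, 301] [361, 291] [401, 285] [353, 300] [391, 295]
50 [364, 311] [406, 305] [362, 295] [403, 288] [356, 311] [394, 305]
[-0.61755246  0.57122202 -1.21020289]
circ 317 264 r 22 tray 119.0 -27.0 scoop 50.0 156.0
circ 317 280 r 21 tray 113.0 8.0 scoop 45.0 191.0
circ 309 247 r 23 tray 141.0 -59.0 scoop 72.0 125.0
```

```bash
python3 -m handwheel '[{"gripper":10,"offset":[0,0.5,0],"roll":0},{"gripper":10,"offset":[0,0.9,0],"roll":0},{"gripper":10,"offset":[0,1.1,0],"roll":0},{"gripper":10,"offset":[0,1.1,0],"roll":0}]' 25
python3 -m handwheel '[{"gripper":10,"offset":[0,0.1,0],"roll":0},{"gripper":10,"offset":[0,0.2,0],"roll":0},{"gripper":10,"offset":[0,0.3,0],"roll":0},{"gripper":10,"offset":[0,0.3,0],"roll":0}]'
```

```text
time: 28.75
ee_pos: [655.4, -140.8, 139.9]
eef_rot: [-90.1, 0.0, -95.4]
ft_force: [1.3, -0.1, -1.7]
grip_width: 15.7
time: 29.15
ee_pos: [656.1, -141.5, 134.4]
eef_rot: [-89.9, -0.1, -95.4]
ft_force: [-1.6, -2.7, 5.1]
grip_width: 15.9
```

```bash
python3 -m handwheel '[{"gripper":10,"offset":[0.3,0.18,0],"roll":0},{"gripper":10,"offset":[0.6,0.37,0],"roll":0},{"gripper":10,"offset":[0.93,0.57,0],"roll":0},{"gripper":10,"offset":[1.25,0.78,0],"roll":0},{"gripper":10,"offset":[1.25,0.78,0],"roll":0}]' 15
python3 -m handwheel '[{"gripper":10,"offset":[0.26,0.22,0],"roll":0},{"gripper":10,"offset":[0.52,0.45,0],"roll":0},{"gripper":10,"offset":[0.74,0.7,0],"roll":0},{"gripper":10,"offset":[0.95,0.95,0],"roll":0},{"gripper":10,"offset":[1.1,1.15,0],"roll":0},{"gripper":10,"offset":[1.1,1.15,0],"roll":0}]' 15
python3 -c "
from h import *
sidepan(ths=(0,10,20))"
```

```text
time: 29.65
ee_pos: [652.7, -173.0, 113.1]
eef_rot: [-90.0, -0.0, -95.5]
ft_force: [-0.1, 0.3, -2.2]
grip_width: 16.0
time: 30.25
ee_pos: [650.0, -200.2, 84.5]
eef_rot: [-90.0, -0.0, -95.5]
ft_force: [0.2, 0.3, -1.5]
grip_width: 15.9
copper x 355 375 y 300 309 n 109
copper x 354 380 y 309 332 n 432
copper x 417 442 y 389 420 n 578
copper x 385 417 y 398 420 n 466
0 [360, 336] [398, 330] [361, 327] [400, 320] [350, 304] [387, 298]
10 [362, 343] [400, 337] [362, 332] [401, 326] [352, 315] [388, 310]
20 [364, 350] [403, 344] [363, 337] [402, 330] [353, 327] [390, 321]
```

```bash
python3 -m handwheel '[{"gripper":10,"offset":[0,0.1,0],"roll":0},{"gripper":10,"offset":[0,0.1,0],"roll":0}]' 10
python3 -m handwheel '[{"gripper":10,"offset":[0,0.1,0],"roll":0},{"gripper":10,"offset":[0,0.1,0],"roll":0}]' 10
python3 -c "
from h import *
sidepan(ths=(-10,0,10))
h=cv2.cvtColor(read_camera('side'),cv2.COLOR_BGR2HSV)
for x in(364,396):print(x,[(y,*h[y,x].tolist()) for y in range(294,346,2)])"
```

```text
time: 30.5
ee_pos: [650.1, -199.8, 83.0]
eef_rot: [-90.0, -0.1, -95.4]
ft_force: [-2.4, -3.0, 5.5]
grip_width: 15.7
time: 30.7
ee_pos: [650.2, -200.0, 80.9]
eef_rot: [-90.0, -0.1, -95.4]
ft_force: [-3.5, -3.9, 8.1]
grip_width: 15.9
copper x 355 375 y 301 310 n 109
copper x 354 381 y 311 332 n 388
copper x 416 442 y 389 421 n 589
copper x 385 418 y 398 421 n 497
-10 [359, 330] [397, 324] [360, 322] [399, 316] [349, 294] [386, 289]
0 [360, 337] [398, 331] [361, 328] [400, 322] [350, 305] [387, 300]
10 [362, 344] [400, 338] [362, 333] [401, 327] [352, 316] [388, 311]
364 [(294, 120, 12, 44), (296, 165, 12, 43), (298, 156, 34, 38), (300, 0, 18, 28), (302, 8, 154, 76), (304, 11, 170, 162), (306, 11, 170, 176), (308, 9, 121, 141), (310, 0, 28, 73), (312, 8, 103, 82), (314, 11, 161, 158), (316, 11, 164, 177), (318, 11, 170, 174), (320, 10, 168, 181), (322, 11, 171, 158), (324, 9, 167, 98), (326, 10, 159, 85), (328, 11, 157, 86), (330, 12, 159, 93), (332, 15, 156, 129), (334, 15, 157, 143), (336, 16, 156, 141), (338, 16, 153, 140), (340, 15, 152, 141), (342, 15, 157, 143), (344, 15, 147, 142)]
396 [(294, 30, 10, 26), (296, 0, 38, 27), (298, 11, 78, 36), (300, 23, 38, 27), (302, 135, 16, 31), (304, 126, 18, 69), (306, 128, 19, 55), (308, 165, 15, 33), (310, 10, 48, 32), (312, 167, 69, 26), (314, 9, 102, 25), (316, 18, 85, 30), (318, 14, 120, 36), (320, 14, 118, 28), (322, 15, 61, 25), (324, 5, 108, 26), (326, 16, 127, 38), (328, 16, 155, 74), (330, 15, 155, 105), (332, 15, 155, 132), (334, 16, 157, 127), (336, 15, 150, 129), (338, 15, 153, 132), (340, 15, 150, 136), (342, 16, 153, 138), (344, 15, 150, 141)]
```

```bash
python3 -m handwheel '[{"gripper":10,"offset":[0,-0.06,0],"roll":0},{"gripper":24,"offset":[0,-0.06,0],"roll":0},{"gripper":40,"offset":[0,-0.06,0],"roll":0},{"gripper":50,"offset":[0,-0.06,0],"roll":0},{"gripper":50,"offset":[0,-0.06,0],"roll":0}]' 10
python3 -m handwheel '[{"gripper":50,"offset":[0,-0.6,0],"roll":0},{"gripper":50,"offset":[0,-1.6,0],"roll":0},{"gripper":50,"offset":[0,-3,0],"roll":0},{"gripper":50,"offset":[0,-5,0],"roll":0},{"gripper":50,"offset":[3,-6,-4],"roll":0},{"gripper":50,"offset":[5,-6,-6],"roll":0},{"gripper":50,"offset":[7,-6,-8],"roll":0},{"gripper":50,"offset":[7,-6,-8],"roll":0}]'
python3 - <<'E'
from h import *
def corners(n,box):
    t=read_camera(n);cv2.imwrite(f"pics/end_{n}.png",t);x0,y0,x1,y1=box
    h=cv2.cvtColor(t,cv2.COLOR_BGR2HSV)[y0:y1,x0:x1];m=cv2.inRange(h,(3,100,60),(12,220,255))
    k,l,st,ce=cv2.connectedComponentsWithStats(m);i=1+st[1:,4].argmax()
    cs,_=cv2.findContours((l==i).astype(np.uint8),0,2);r=cv2.minAreaRect(cs[0]);print(n,st[i].tolist(),(cv2.boxPoints(r)+[x0,y0]).round(1).tolist(),np.round(r[1],1))
corners("top",(330,160,440,245));corners("side",(335,285,420,350))
circ(24,(230,330,285,400))
e=np.array([650.2,-200,78]);R=Ro.from_euler('z',84.5,degrees=True).as_matrix()
for n in("top","side"): print(n,[proj(n,e+R@(np.array(q)-[-74,0,78.])).round(1).tolist() for q in((42,39,2),(42,-39,2),(-42,-39,30),(-42,39,30),(-42,-39,0),(-42,39,0))])
E
```

```text
time: 31.3
ee_pos: [650.2, -199.2, 81.5]
eef_rot: [-90.0, 0.0, -95.4]
ft_force: [0.2, 0.9, 0.2]
grip_width: 42.5
time: 32.1
ee_pos: [486.7, -314.6, 229.2]
eef_rot: [-89.9, -0.1, -95.4]
ft_force: [0.4, -0.5, -0.1]
grip_width: 49.9
top [23, 19, 44, 42, 1575] [[352.5, 216.6], [356.3, 177.7], [397.7, 181.7], [393.9, 220.6]] [41.6 39.1]
side [50, 6, 14, 36, 190] [[385.0, 326.0], [387.2, 290.9], [399.7, 291.7], [397.5, 326.8]] [12.5 35.2]
circ 317 280 r 22 tray 113.0 8.0 scoop 242.0 46.0
circ 316 264 r 25 tray 121.0 -27.0 scoop 249.0 11.0
circ 338 309 r 35 tray 62.0 59.0 scoop 191.0 98.0
circ 357 253 r 23 tray 40.0 -60.0 scoop 168.0 -22.0
top [[357.3, 216.1], [361.0, 180.5], [401.7, 182.2], [398.1, 218.8], [399.5, 184.7], [396.0, 220.3]]
side [[350.5, 303.6], [386.7, 298.2], [400.1, 321.0], [360.9, 327.0], [398.6, 330.5], [360.2, 336.6]]
```

```bash
python3 -m handwheel '[{"gripper":50,"offset":[2,-1,-1.3],"roll":0},{"gripper":50,"offset":[4,-1,-2.6],"roll":0},{"gripper":50,"offset":[6,-1,-4],"roll":0},{"gripper":50,"offset":[7,-1,-4.8],"roll":0},{"gripper":50,"offset":[7,-1,-4.8],"roll":0},{"gripper":50,"offset":[7,-1,-4.8],"roll":0}]'
python3 - <<'E'
from h import *
P={}
for n,b in(("top",(330,160,440,245)),("side",(330,285,420,350))):
    t=read_camera(n);cv2.imwrite(f"pics/fin_{n}.png",t);x0,y0,x1,y1=b
    h=cv2.cvtColor(t,cv2.COLOR_BGR2HSV)[y0:y1,x0:x1];m=cv2.inRange(h,(3,100,60),(12,220,255))
    k,l,st,ce=cv2.connectedComponentsWithStats(m);i=1+st[1:,4].argmax()
    cs,_=cv2.findContours((l==i).astype(np.uint8),0,2);r=cv2.approxPolyDP(cv2.convexHull(cs[0]),2.5,True)[:,0]+[x0,y0];print(n,st[i].tolist(),r.tolist());P[n]=r
    a=cv2.imread(f"pics/{n}0.png");d=cv2.absdiff(a,t).max(2);m=(cv2.GaussianBlur(d,(5,5),0)>40).astype(np.uint8)
    k,l,st,ce=cv2.connectedComponentsWithStats(m);print(n,"changed:",[st[i].tolist() for i in range(1,k) if st[i,4]>40])
T,S=P["top"].astype(float),P["side"].astype(float)
for a in T:
    for b in S:
        X,g=two(a,b)
        if g<6 and -20<X[2]<50: print(a,b,X.round(1),"gap",g.round(1))
E
```

```text
time: 32.85
ee_pos: [351.8, -477.9, 252.9]
eef_rot: [-90.0, -0.0, -95.6]
ft_force: [0.4, -0.5, -0.2]
grip_width: 49.9
top [23, 19, 44, 42, 1576] [[357, 181], [396, 182], [392, 220], [353, 216]]
top changed: [[355, 182, 15, 24, 261], [394, 188, 16, 34, 339], [134, 200, 108, 92, 6705], [354, 210, 9, 7, 47], [310, 257, 14, 13, 129], [340, 261, 14, 12, 131], [357, 265, 14, 13, 138], [310, 272, 23, 20, 279], [149, 286, 55, 24, 349], [336, 287, 14, 13, 147], [355, 290, 14, 13, 139], [599, 315, 41, 130, 2786], [275, 408, 213, 54, 1795], [208, 426, 113, 54, 2796], [615, 446, 25, 34, 419], [510, 467, 40, 13, 206]]
side [21, 6, 48, 40, 1121] [[389, 291], [398, 315], [397, 323], [360, 330], [352, 298]]
side changed: [[95, 0, 42, 87, 2678], [55, 126, 270, 354, 39002], [0, 142, 48, 80, 2334], [242, 146, 74, 63, 2263], [225, 165, 8, 27, 150], [249, 195, 7, 19, 93], [49, 213, 24, 33, 501], [6, 221, 9, 17, 110], [101, 249, 50, 29, 411], [258, 269, 48, 86, 2648], [289, 276, 10, 8, 54], [0, 289, 16, 26, 336], [350, 294, 40, 15, 435], [361, 308, 36, 23, 363], [0, 311, 42, 29, 262], [360, 327, 42, 16, 452], [21, 360, 48, 34, 633], [14, 377, 103, 103, 6606], [0, 383, 16, 14, 163], [0, 451, 25, 29, 502]]
[396. 182.] [398. 315.] [ 692.1 -159.6   33.5] gap 0.8
[396. 182.] [397. 323.] [ 693.8 -162.1   11.7] gap 4.0
[392. 220.] [360. 330.] [ 615.5 -155.     8.4] gap 2.9
```

```bash
python3 - <<'E'
from h import *
for a,b in(((357,180),(389,291)),((352.5,216.5),(352,298)),((397,182),(398.5,315)),((392.5,220.5),(361,322))): print(*[x.round(1) for x in two(a,b)])
for z in(2,):
    a,b=onz("top",357,180,z),onz("top",352.5,216.5,z);print("lip if z=2",a.round(),b.round(),"width",np.linalg.norm(a-b).round(1))
a,b=onz("top",397,182,30),onz("top",392.5,220.5,30);print("back rim if z=30",a.round(),b.round(),np.linalg.norm(a-b).round(1))
t=cv2.imread("pics/fin_top.png");h=cv2.cvtColor(t,cv2.COLOR_BGR2HSV)
d=np.array([.096,.995,0])
c=np.array([np.cos(np.radians(-5.5)),np.sin(np.radians(-5.5))]);dd=np.array([-c[1],c[0]]);B=np.array([436,272])
m=cv2.inRange(h[200:275,140:240],(4,60,20),(25,255,150));k,l,st,ce=cv2.connectedComponentsWithStats(m)
for i in range(1,k):
    if 40<st[i,4]<400: w=onz("top",*(ce[i]+[140,200]),100)[:2]-B;print("drawer nut",st[i,4],(ce[i]+[140,200]).round(),(w@c).round(),(w@dd).round())
circ(24,(230,330,285,400))
E
```

```text
[703.  -79.9  13.9] 8.4
[624.8 -71.    7.5] 8.0
[ 691.9 -161.4   35.6] 1.2
[ 614.3 -153.5   31.5] 7.7
lip if z=2 [701. -80.   2.] [621. -70.   2.] width 80.1
back rim if z=30 [ 692. -162.   30.] [ 611. -153.   30.] 82.2
drawer nut 138 [160. 230.] 139.0 54.0
drawer nut 140 [195. 232.] 142.0 -14.0
circ 316 261 r 34 tray 123.0 -32.0 scoop 428.0 -104.0
circ 317 280 r 22 tray 113.0 8.0 scoop 418.0 -64.0
circ 322 249 r 27 tray 114.0 -58.0 scoop 418.0 -131.0
circ 343 252 r 27 tray 70.0 -59.0 scoop 375.0 -131.0
circ 333 324 r 30 tray 69.0 92.0 scoop 374.0 20.0
circ 371 256 r 27 tray 9.0 -59.0 scoop 314.0 -131.0
circ 331 310 r 27 tray 76.0 64.0 scoop 381.0 -8.0
```

The lip height from the two views is too noisy (gap 8 mm). I'll check the tilt with a small point fit, using the initial, known-flat scoop as the control.

```bash
python3 - <<'E'
from h import *
from scipy.optimize import least_squares
Q=np.array([(42,-39,2),(42,39,2),(-42,-39,30),(-42,39,30)],float)
def poly(f,b):
    t=cv2.imread(f);x0,y0,x1,y1=b;h=cv2.cvtColor(t,cv2.COLOR_BGR2HSV)[y0:y1,x0:x1];m=cv2.inRange(h,(3,100,60),(12,220,255))
    k,l,st,ce=cv2.connectedComponentsWithStats(m);i=1+st[1:,4].argmax();cs,_=cv2.findContours((l==i).astype(np.uint8),0,2)
    return cv2.convexHull(cs[0])[:,0]+[x0,y0]
def ext(h,dirs): return [h[np.argmax(h@np.array(d))]+0.5 for d in dirs]
def run(name,ft,bt,fs,bs,p0):
    ht,hs=poly(ft,bt),poly(fs,bs)
    T=ext(ht,[(-1,-1),(-1,1),(1,-1),(1,1)]);S=ext(hs,[(1,-2),(-1,-.6),(1,1),(-.6,1)])
    QS=np.array([(42,-39,2),(42,39,2),(-42,-39,0),(-42,39,0)],float)
    print(name,"T",np.array(T).tolist(),"S",np.array(S).tolist())
    def res(p):
        R=(Ro.from_euler('z',p[3])*Ro.from_euler('y',p[4])).as_matrix()
        return np.r_[tuple(proj("top",p[:3]+R@q)-o for q,o in zip(Q,T))+tuple(proj("side",p[:3]+R@q)-o for q,o in zip(QS,S))]
    s=least_squares(res,p0,x_scale=[10,10,10,.1,.1],loss="soft_l1");print(name,s.x[:3].round(1),"yaw,tilt",np.degrees(s.x[3:]).round(1),"res",s.fun.round(1))
run("start","pics/top0.png",(340,160,440,245),"pics/side0.png",(330,285,420,350),[654,-146,0,1.34,0])
run("end","pics/fin_top.png",(330,160,440,245),"pics/fin_side.png",(330,285,420,350),[656,-116,0,1.45,0])
E
```

```text
start T [[373.5, 180.5], [365.5, 215.5], [412.5, 187.5], [404.5, 222.5]] S [[395.5, 303.5], [357.5, 306.5], [399.5, 337.5], [362.5, 341.5]]
start [ 654.4 -146.     8. ] yaw,tilt [77.7 -0.3] res [-0.6 -1.2 -0.5 -1.1  1.  -1.9  1.1 -0.7 -3.3  0.8 -3.1 -0.1  0.1  0.9
 -3.1 -0.7]
end T [[357.5, 181.5], [353.5, 216.5], [396.5, 182.5], [393.5, 219.5]] S [[389.5, 291.5], [352.5, 298.5], [397.5, 323.5], [360.5, 330.5]]
end [ 657.3 -117.4    8.3] yaw,tilt [84.7  1.9] res [-0.5 -1.6 -0.1 -0.7  1.  -1.3  0.5 -1.4 -4.2  1.4 -3.4 -0.1 -0.2  0.4
 -1.5 -0.5]
```

The control fit (scoop flat at the start) gives tilt −0.3° and z 8.0. The end fit gives 1.9° and z 8.3, so the scoop stands flat at the same height. I'm handing in.

```bash
python3 - <<'E'
from h import *
g=cv2.imread("pics/fin_top.png")
v=cv2.cvtColor(g,cv2.COLOR_BGR2HSV)[...,2];print("third nut patch",v[252:264,150:160].mean().round(),"floor ref",v[252:264,190:200].mean().round())
s=state();print(s["time"],s["ee_pos"].round(),s["ft_force"].round(1));print(finish_job())
E
```

```text
third nut patch 109.0 floor ref 224.0
33.0 [ 354. -476.  253.] [ 0.2  0.7 -0.9]
the job is handed in; nothing more can be done
None
```

I handed the job in at 33 s of the 72 s allowed. My last checks point to success, but no verdict is reported.

**What I did**
- **Drawer:** I pulled the top drawer out about 136 mm by its bar handle.
- **Scooping:** I gripped the scoop by its handle and swept walnuts into the pan against the tray's far end. I then tilted the lip up in the grip by pushing the pan's back against the near end, and three walnuts rolled to the back of the pan.
- **Tipping:** Over the drawer I loosened the grip to 3 N so the pan swung about 40° lip-down and emptied.
- **Setting down:** I pivoted the scoop flat about its lip on the table, released it and moved the arm clear.

**Last checks**
- **Walnuts in the drawer:** three are there. Two show as clear separate blobs. The third, by the left wall near the front panel, merged with the wall in the final mask, so I confirmed it only by its dark patch (brightness 109 against 224 for the floor).
- **Walnuts in the tray:** two remain, away from the rim. The later circle detections also gave some false hits on the tray's edges.
- **Scoop:** a point fit gives a tilt of 1.9°, with a limit of 7°. The fitted height was 8.3 mm, and the same fit gave 8.0 mm for the scoop known to be flat at the start. I read that as camera bias, not a real gap. A direct two-view estimate of the lip height disagreed (8–14 mm, with an 8 mm mismatch between the rays), so I used the point fit instead.
- **Forces and other things:** the highest force I read was about 28 N on the wrist, while pushing against the tray. The only image change near another object was next to the dish, where the opened drawer's handle and shadow now fall.

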